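Clear the sander's drive bay and take up the belt

TASK

Turn both orange quarter-turn fasteners on the blue panel of the bench sander to unlocked, then swing the panel up until it stands upright or beyond. Pick every wooden offcut out of the bay and put it in the plywood scrap tray, and work the ratchet lever back and forth (do not push the wheel itself) until the wheel's red tooth stands at the yellow pointer. Then shut the panel again, turn both fasteners back to locked, and leave the mallet, the toy car and the glue bottle where they are.

Things in the scene. Friction and masses are not known exactly. Their poses are not given: they have to be found in the camera images.
- sander: Grey drive bay of a bench sander, fixed: open-topped housing 336 (x) by 276 (y) mm, walls 8 thick and 80 high, inner floor 30 mm above the bench, under a blue panel. Origin: centre of its underside. x runs along the hinge, roughly away from the robot, y to the hinge side. Belt bed (130 mm deep, 93 high) at its +x end. Ratchet in the +x half of the bay, offcuts in the -x half.
- panel (a joint): Blue access panel (334 along x by 282 along y, 8 mm thick, 0.3 kg) on top of the bay, underside 80.5 mm above the bench, hinged at its +y edge. Rad: 0 = shut, grows as its free (-y) edge swings up and over to +y, 1.57 = upright, stop at 2.0. Stiff hinge (friction 0.6 N m): it stays where it is left; about 5 N at the handle moves it.
- panel_hinge (a point): Middle of the panel's hinge line (the line is along the sander's x, 140 mm to +y of the sander's origin, 80.5 mm above the bench).
- panel_handle (a point): Middle of the steel bar handle on the panel: round bar 12 mm thick, 90 mm long, along the sander's x, on end posts, its axis 45 mm above the panel's outer face, 17 mm in from the free edge. With the panel shut it is 265 mm from the hinge line (along -y) and 53 mm above it.
- cam_near (a joint): Quarter-turn fastener with orange wing on the panel, at x = -105 mm (near end), 40 mm in from the free edge. Rad: 0 = locked (wing along the sander's y, square to the free edge), 1.57 = unlocked (wing along x); unlocking is clockwise from above; stops at both ends; friction 0.06 N m. Locked (below about 1.25), a tongue under the panel catches a keeper (34 mm long, jutting 12 mm in from the bay wall), so the panel can neither lift nor shut fully.
- cam_near_grip (a point): Point on the fastener's turning axis, 8 mm below the top of its orange wing (44 mm long, 12 mm thick, 28 mm tall, from 8 to 36 mm above the panel's underside, standing upright on the panel).
- cam_far (a joint): The other, like fastener, at x = +105 mm (far end). Rad: 0 = locked (wing along the sander's y, square to the free edge), 1.57 = unlocked (wing along x); unlocking is clockwise from above; stops at both ends; friction 0.06 N m. Locked (below about 1.25), a tongue under the panel catches a keeper (34 mm long, jutting 12 mm in from the bay wall), so the panel can neither lift nor shut fully.
- cam_far_grip (a point): Point on the fastener's turning axis, 8 mm below the top of its orange wing (44 mm long, 12 mm thick, 28 mm tall, from 8 to 36 mm above the panel's underside, standing upright on the panel).
- lever (a joint): Ratchet lever in the bay, on the wheel's axis, its arm's top 25 mm above the bay floor. Rad: 0 = back (towards the robot; arm 0.45 rad to the -x side of the sander's -y), 0.9 = forward stop (anticlockwise from above). A brass spring pawl drives the teeth on the forward stroke and slips over them on the way back: a full swing gains one tooth (0.63 rad). Push about 6 N at the handle.
- lever_grip (a point): Point on the axis of the lever's upright black handle (16 mm diameter, orange top), 105 mm from the wheel axis; the handle stands 24 to 48 mm above the bay floor, this point 40 mm.
- wheel_axis (a point): Point on the vertical axis of the ratchet wheel and lever, at x = 80, y = 35 mm of the sander, 16 mm above the bay's floor. The steel wheel has 10 teeth (tips at radius 54 mm, top 16 mm above the floor) and is turned only anticlockwise from above, by the lever; friction keeps it where it is.
- wheel_mark (a point): The wheel's red tooth: point at radius 50 mm from the axis, turns with the wheel.
- pointer_tip (a point): Where the yellow pointer on the bay's floor points: the spot at radius 50 mm from the wheel's axis that the red tooth must reach (the pointer's block itself is farther out, radius 61 to 75 mm). It starts 0.9 to 1.9 rad anticlockwise ahead of the red tooth and does not move.
- offcut1: Pale wooden offcut, block 50 (x) by 26 (y) by 30 (z) mm, 50 g. Origin: centre of its underside. May be absent.
- offcut2: Mid-brown wooden offcut, block 46 by 30 by 34 mm, 50 g. Origin: centre of its underside. May be absent.
- offcut3: Dark wooden offcut, block 54 by 24 by 28 mm, 50 g. Origin: centre of its underside. May be absent.
- tray: Open plywood scrap tray, fixed on the bench, 210 mm (x) by 180 mm (y) outside, 50 mm high, walls and floor 6 mm. Origin: centre of its underside.
- mallet: Bystander: wooden mallet lying on the bench, dark head 56 by 95 by 56 mm, pale handle 200 mm along its -x. Origin: on the bench, 20 mm from the head's centre towards the handle. Leave alone.
- toy_car: Bystander: small orange toy car, 75 by 42 by 39 mm. Origin: centre of its underside. Leave alone.
- glue: Bystander: standing white glue bottle, 56 mm diameter, 150 mm tall. Origin: centre of its underside. Leave alone.

How it is judged:
By the outcome, as a careful person would: the job done as asked, in the order asked, and still so for the second after the job is handed in, with the robot touching nothing.
Of offcut1, offcut2, offcut3 only 1 to 3 are there at a start; the rules pass over those that are not, and their reading is None.
At some moment in a run one of offcut1, offcut2, offcut3 may be knocked a few centimetres aside while the robot is not near it.
Once in a run the grip may slacken for a moment while it holds something.
It also fails if it takes over 210 s, if anything falls off the work surface, if the arm or the gripper's body presses on something with over 40 N, if the wrist force passes 120 N, or if a joint passes its speed limit or range.

ROBOT

A 6-joint arm with a two-finger parallel gripper is mounted at the origin on the work surface. World frame = base frame: x ahead of the robot, y to its left, z up, the work surface at z = 0. Lengths are in m, angles in rad, forces in N, time in s.
With the tool pointing down it reaches from about 0.3 to 0.775 m from the base axis. Payload 14.6 kg.
Tool frame: the origin (TCP) lies at the very end of the fingers, on their centre line; the grasp point (between the pads) lies 19 mm behind it; z points along the fingers, y is the direction in which the jaws open and shut (so a half turn about z gives the same grasp; the last joint's range is limited). The gripper opens to 94 mm and grips with 3 to 60 N. Pads are 16 mm wide; open, the fingers measure 119 mm over their backs; the gripper's body (75 mm by 177 mm) begins 78 mm behind the grasp point.
Start: joints at [-1.189, 0.3, 1.521, -0, 1.321, -0.067], TCP at [0.239, -0.496, 0.205] pointing down, gripper open.
Joint ranges: [-3.03, 3.03], [-0.79, 2.21], [0.23, 2.52], [-1.04, 4.18], [0, 3.07], [-2.55, 2.55]. Speed limits (rad/s): [2.22, 2.22, 2.57, 3.14, 3.14, 3.14].

INTERFACE

Orientations are given as [roll, pitch, yaw] about the fixed x, y, z axes, in that order (R = Rz(yaw) Ry(pitch) Rx(roll)).
In Python, from station import ctrl, vision, ticket gives the robot as it stands.
- The arm moves only by the tool step_arm, never from a script. Its argument "steps" is a list of rows, each an object of numbers: "x", "y", "z": the shift along the tool's x, y, z in m; "ax", "ay", "az": the turn, a rotation vector about the tool's x, y, z in degrees; "claw": the finger opening in m, from 0 to 0.094. A call has 1 to 5 rows; each row shifts and turns the pose as measured when the row begins, along the tool's axes as they then stand; what a row does not reach is not made up. A row lasts 1/12 s, in which the tool goes at most 41.7 mm and 7.16 degrees, less where a joint would pass 70% of its speed; a pose out of reach is approached as far as the arm can. A call with a gripper value outside its range is refused whole. The fingers move at their own pace and stop on an object; "grip_force" is the grip in N (left out, the last holds). Time passes only in rows, so rows that do not move let the fingers close. It gives the time, the measured TCP pose, the force and the opening at its end, in the units of the state.
- ctrl.get_obs(): the state, without advancing time (a new reading comes with each control period).
- vision.camera(name): name is "scene" or "top" or "wrist"; returns (picture, depth): 400x640x3 uint8, red, green, blue; 400x640 float32, m along the optical axis (not along the pixel's ray), 0 where there is no reading.
- vision.camera_params(name): a dict with "fov_y" (degrees; the focal length in pixels is half the picture's height over the tangent of half this angle, whatever the lens; pixels are square), "cx", "cy" (the principal point, pixels), "origin" and "attitude" of the camera in the world; the wrist camera has in their place "mount" (4x4, takes a point from camera to tool coordinates, whose origin is the TCP and whose axes are the flange's). Camera axes: x right, y up, looking along -z (the intrinsics and any distortion apply to the point x, -y, -z); pixel columns grow to the right and rows downward; lengths in m; the calibration is good to about 2 mm. A picture is of the moment at which its call begins: read the wrist's pose just before it. camera_params takes no time and is no camera call.
- ticket.hand_in(): hands the job in, once; it reports no verdict.
The state is a dict: "time_s": time; "qpos": joint angles; "joint_vel": joint speeds; "tau": joint torques, N m; "ee_pos": TCP position; "eef_rot": TCP orientation; "force": force on the tool from outside, world axes, zero at the start; "moment": the same for the moment, N m; "grip_width": finger opening in m.
Only numpy, scipy, OpenCV 4.12 (cv2) and the standard library are available. Lean on these libraries where they do the work, as an engineer would, in place of code of your own. Each camera call takes 0.05 s, during which the arm holds its last target.

## Working session

There is one attempt and no reset: what is moved stays moved. The work goes in short steps, Python scripts to look and compute and a tool call to move; the robot and the scene stay as the last step left them, time stands still between calls to the robot, and variables do not carry over. Pictures are saved under pics/ and viewed, and the job is handed in when it is done.

Besides the shell and the picture viewer there is one more tool, called after "Request:" as name(argument=value, ...) on one line, values as JSON. step_arm: Moves the arm, as the interface text tells. Its arguments: {"type":"object","properties":{"steps":{"type":"array"},"grip_force":{"type":"number"}},"required":["steps"]}

```bash
ls; mkdir -p pics; python3 - <<'E'
from station import ctrl, vision, ticket
import cv2
print(ctrl.get_obs())
for n in ["scene","top","wrist"]:
    p,d=vision.camera(n); cv2.imwrite(f"pics/{n}0.png",p[:,:,::-1]); print(n,vision.camera_params(n),d.min(),d.max())
E
```

```text
pics
{'time_s': 0.0, 'qpos': array([-1.18862080e+00,  3.00483299e-01,  1.52155664e+00, -1.64552920e-05,
        1.32071365e+00, -6.65532967e-02]), 'joint_vel': array([-0.00130069, -0.00019605,  0.00039138,  0.00012993,  0.00032423,
        0.00067334]), 'tau': array([ 1.30960820e-03, -5.31807625e+01, -3.52742636e+01,  7.08904839e-02,
        2.43537506e-02, -1.24676853e-04]), 'ee_pos': array([ 0.23852183, -0.49530257,  0.20488998]), 'eef_rot': array([-3.14043323e+00, -6.13035096e-05,  4.48732870e-01]), 'force': array([ 0.90074514, -0.36577049,  0.07637014]), 'moment': array([-0.01947603,  0.01856007, -0.04980464]), 'grip_width': 0.09368875516248625}
scene {'fov_y': 54.05494580339053, 'cx': 314.81105233767573, 'cy': 199.5965429608782, 'origin': array([ 1.02068018, -0.8778334 ,  0.84544192]), 'attitude': array([0.92124728, 0.00993267, 0.53798472])} 0.0 3.9999437
top {'fov_y': 46.299137013017436, 'cx': 323.0329451762714, 'cy': 196.96715473687573, 'origin': array([ 0.27319587, -0.01775688,  1.61937931]), 'attitude': array([ 0.15859857, -0.01587644, -1.5595736 ])} 0.0 2.6199803
wrist {'fov_y': 66.52535981122767, 'cx': 321.24350105177734, 'cy': 199.3501685864198, 'mount': array([[ 1.28097948e-03,  9.72038857e-01,  2.34816566e-01,
         6.74282036e-02],
       [ 9.99999108e-01, -1.33423331e-03,  6.79180588e-05,
        -1.10377255e-03],
       [ 3.79319075e-04,  2.34816269e-01, -9.72039699e-01,
        -1.79586546e-01],
       [ 0.00000000e+00,  0.00000000e+00,  0.00000000e+00,
         1.00000000e+00]])} 0.0 1.2332072
```

View pics/scene0.png

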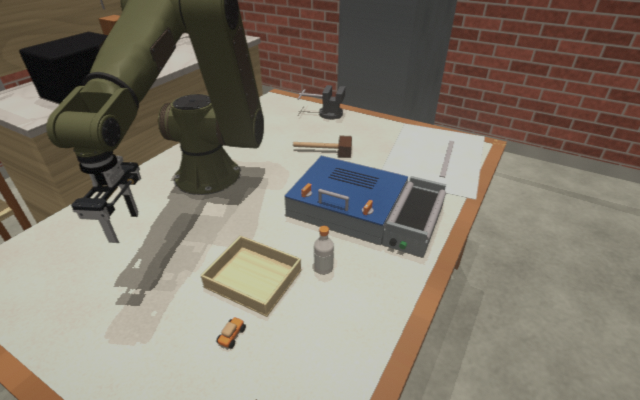

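View pics/top0.png

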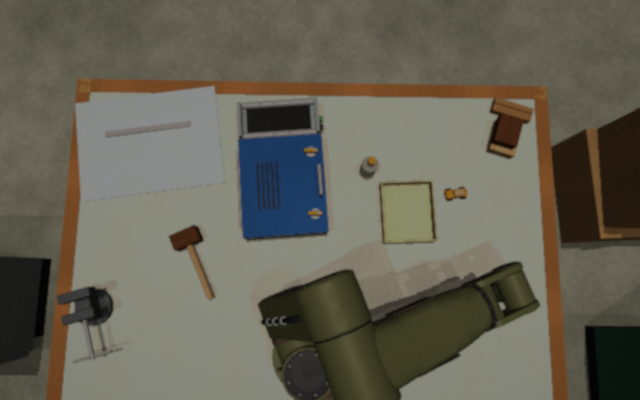

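View pics/wrist0.png

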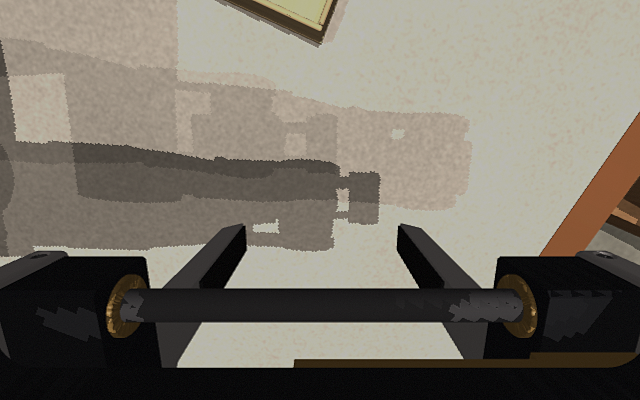

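```bash
cat > h.py <<'E'
import numpy as np, cv2
from station import ctrl, vision, ticket
from scipy.spatial.transform import Rotation as R
def rpy(a): return R.from_euler('xyz',a).as_matrix()
def campose(n,obs=None):
    p=vision.camera_params(n)
    f=200/np.tan(np.radians(p['fov_y'])/2)
    if n=='wrist':
        obs=obs or ctrl.get_obs()
        T=np.eye(4);T[:3,:3]=rpy(obs['eef_rot']);T[:3,3]=obs['ee_pos']
        M=T@p['mount']; return f,p['cx'],p['cy'],M[:3,:3],M[:3,3]
    return f,p['cx'],p['cy'],rpy(p['attitude']),np.array(p['origin'])
def look(n,save=None):
    C=campose(n); img,d=vision.camera(n)
    if save: cv2.imwrite(f"pics/{save}.png",img[:,:,::-1])
    return img,d,C
def xyz(d,C):
    f,cx,cy,Rm,o=C
    v,u=np.mgrid[0:400,0:640]
    P=np.stack([(u-cx)/f*d,-(v-cy)/f*d,-d],-1)
    W=P@Rm.T+o; W[d==0]=np.nan
    return W
def proj(P,C):
    f,cx,cy,Rm,o=C
    q=(np.atleast_2d(P)-o)@Rm
    return np.stack([cx+f*q[:,0]/-q[:,2],cy-f*q[:,1]/-q[:,2]],-1)
def hsv(img): return cv2.cvtColor(img,cv2.COLOR_RGB2HSV)
E
python3 - <<'E'
from h import *
for n in ['top','scene']:
    img,d,C=look(n); W=xyz(d,C); H=hsv(img)
    m=(H[...,0]>100)&(H[...,0]<125)&(H[...,1]>150)
    k,l,s,c=cv2.connectedComponentsWithStats(m.astype(np.uint8)); j=1+np.argmax(s[1:,4]); m=l==j
    Q=W[m]; Q=Q[~np.isnan(Q[:,0])]
    print(n,'blue',s[j],'z',np.percentile(Q[:,2],[5,50,95]))
    top=Q[Q[:,2]>0.075]
    print(cv2.minAreaRect((top[:,:2]*1000).astype(np.float32)), len(top))
    # orange
    m=(H[...,0]>5)&(H[...,0]<20)&(H[...,1]>140)&(H[...,2]>100)
    k,l,s,c=cv2.connectedComponentsWithStats(m.astype(np.uint8))
    for j in range(1,k):
        if 8<s[j,4]<400:
            q=W[l==j]; q=q[~np.isnan(q[:,0])]
            if len(q): print('or',c[j],s[j,4],np.median(q,0).round(4), q[:,2].max().round(4))
    b=W[(np.abs(W[...,2])<0.03)]
    print('bench',np.nanmedian(b[:,2]))
E
```

```text
top blue [ 240  134   87  104 6953] z [0.08496313 0.09074459 0.09634509]
((558.1844482421875, 96.61668395996094), (329.71246337890625, 273.55743408203125), 5.096386432647705) 6928
or [511.50697674 111.51627907] 215 [ 0.8452 -0.7078  0.0324] 0.0435
or [371.5 161.8] 10 [ 0.6257 -0.1916  0.152 ] 0.1585
or [464.08333333 192.25      ] 24 [ 0.5494 -0.5285  0.0302] 0.0453
or [449.68253968 193.73015873] 63 [ 0.5466 -0.479   0.0255] 0.0338
or [606.20588235 231.99019608] 102 [ 0.4512 -1.2807 -0.4145] -0.3966
bench 0.0025592841985029313Traceback (most recent call last):
  File "<stdin>", line 5, in <module>
    return _wrapfunc(a, 'argmax', axis=axis, out=out, **kwds)
    return bound(*args, **kwds)
ValueError: attempt to get argmax of an empty sequence
```

```bash
cat > plan.py <<'E'
import sys, json
from h import *
def plan(target,yaw,tilt=(0,0),smax=0.040,rmax=7.0,obs=None):
    """yaw deg tool x heading; returns rows in tool frame"""
    o=ctrl.get_obs() if obs is None else obs
    p0=np.array(o['ee_pos']); R0=R.from_euler('xyz',o['eef_rot'])
    R1=R.from_euler('z',yaw,degrees=True)*R.from_euler('x',180+tilt[0],degrees=True)*R.from_euler('y',tilt[1],degrees=True)
    rv=(R0.inv()*R1).as_rotvec(degrees=True)
    dp=np.array(target)-p0
    n=int(max(1,np.ceil(np.linalg.norm(dp)/smax),np.ceil(np.linalg.norm(rv)/rmax)))
    rows=[];Rc=R0
    for i in range(n):
        s=Rc.inv().apply(dp/n); r=rv/n
        rows.append({k:round(float(v),4 if k in'xyz' else 2) for k,v in zip(['x','y','z','ax','ay','az'],list(s)+list(r)) if abs(v)>(2e-4 if k in 'xyz' else 0.05)})
        Rc=Rc*R.from_rotvec(r,degrees=True)
    return rows
def show(rows):
    for i in range(0,len(rows),5): print(json.dumps(rows[i:i+5]))
if __name__=='__main__':
    a=[float(x) for x in sys.argv[1:]]
    show(plan(a[:3],a[3],tuple(a[4:6]) if len(a)>5 else (0,0)))
E
python3 plan.py 0.45 -0.02 0.30 95
```

```text
[{"x": 0.0283, "y": -0.024, "z": -0.0068, "az": -4.95}, {"x": 0.0303, "y": -0.0215, "z": -0.0068, "az": -4.95}, {"x": 0.0321, "y": -0.0188, "z": -0.0068, "az": -4.95}, {"x": 0.0336, "y": -0.016, "z": -0.0068, "az": -4.95}, {"x": 0.0348, "y": -0.013, "z": -0.0068, "az": -4.95}]
[{"x": 0.0358, "y": -0.01, "z": -0.0068, "az": -4.95}, {"x": 0.0365, "y": -0.0069, "z": -0.0068, "az": -4.95}, {"x": 0.037, "y": -0.0037, "z": -0.0068, "az": -4.95}, {"x": 0.0372, "y": -0.0005, "z": -0.0068, "az": -4.95}, {"x": 0.0371, "y": 0.0027, "z": -0.0068, "az": -4.95}]
[{"x": 0.0367, "y": 0.0059, "z": -0.0068, "az": -4.95}, {"x": 0.036, "y": 0.0091, "z": -0.0068, "az": -4.95}, {"x": 0.0351, "y": 0.0121, "z": -0.0068, "az": -4.95}, {"x": 0.0339, "y": 0.0151, "z": -0.0068, "az": -4.95}]
```

Request:
step_arm(steps=[{"x":0.028,"y":-0.024,"z":-0.007,"az":-5},{"x":0.03,"y":-0.021,"z":-0.007,"az":-5},{"x":0.032,"y":-0.019,"z":-0.007,"az":-5},{"x":0.034,"y":-0.016,"z":-0.007,"az":-5},{"x":0.035,"y":-0.013,"z":-0.007,"az":-5}])

```text
validation failed for argument at $.st...
```

Request:
step_arm(steps=[{"x":0.036,"y":-0.01,"z":-0.007,"az":-5},{"x":0.037,"y":-0.007,"z":-0.007,"az":-5},{"x":0.037,"y":-0.004,"z":-0.007,"az":-5},{"x":0.037,"y":0,"z":-0.007,"az":-5},{"x":0.037,"y":0.003,"z":-0.007,"az":-5}])

```text
validation failed for argument at $.st...
```

Request:
step_arm(steps=[{"x":0.037,"y":0.006,"z":-0.007,"az":-5},{"x":0.036,"y":0.009,"z":-0.007,"az":-5},{"x":0.035,"y":0.012,"z":-0.007,"az":-5},{"x":0.034,"y":0.015,"z":-0.007,"az":-5}])

```text
validation failed for argument at $.st...
```

Request:
step_arm(steps=[{"x":0.028,"y":-0.024,"z":-0.007,"ax":0.0,"ay":0.0,"az":-5.0,"claw":0.094}])

```text
time_s: 0.33
ee_pos: [0.2517, -0.4637, 0.2104]
eef_rot: [-3.139, 0.0, 0.532]
force: [2.0, -0.6, 0.7]
grip_width: 0.094
```

```bash
cat > ed.py <<'E'
s=open('plan.py').read()
s=s.replace("""        rows.append({k:round(float(v),4 if k in'xyz' else 2) for k,v in zip(['x','y','z','ax','ay','az'],list(s)+list(r)) if abs(v)>(2e-4 if k in 'xyz' else 0.05)})
""","""        rows.append({k:round(float(v),3 if k in'xyz' else 1)+0.0 for k,v in zip(['x','y','z','ax','ay','az'],list(s)+list(r))})
""")
open('plan.py','w').write(s)
E
python3 ed.py; python3 plan.py 0.45 -0.02 0.30 95
```

```text
[{"x": 0.03, "y": -0.022, "z": -0.007, "ax": 0.0, "ay": 0.0, "az": -5.0}, {"x": 0.032, "y": -0.019, "z": -0.007, "ax": 0.0, "ay": 0.0, "az": -5.0}, {"x": 0.034, "y": -0.016, "z": -0.007, "ax": 0.0, "ay": 0.0, "az": -5.0}, {"x": 0.035, "y": -0.013, "z": -0.007, "ax": 0.0, "ay": 0.0, "az": -5.0}, {"x": 0.036, "y": -0.01, "z": -0.007, "ax": 0.0, "ay": 0.0, "az": -5.0}]
[{"x": 0.037, "y": -0.007, "z": -0.007, "ax": 0.0, "ay": 0.0, "az": -5.0}, {"x": 0.037, "y": -0.004, "z": -0.007, "ax": 0.0, "ay": 0.0, "az": -5.0}, {"x": 0.037, "y": 0.0, "z": -0.007, "ax": 0.0, "ay": 0.0, "az": -5.0}, {"x": 0.037, "y": 0.003, "z": -0.007, "ax": 0.0, "ay": 0.0, "az": -5.0}, {"x": 0.037, "y": 0.006, "z": -0.007, "ax": 0.0, "ay": 0.0, "az": -5.0}]
[{"x": 0.036, "y": 0.009, "z": -0.007, "ax": 0.0, "ay": 0.0, "az": -5.0}, {"x": 0.035, "y": 0.012, "z": -0.007, "ax": 0.0, "ay": 0.0, "az": -5.0}, {"x": 0.034, "y": 0.015, "z": -0.007, "ax": 0.0, "ay": 0.0, "az": -5.0}]
```

Request:
step_arm(steps=[{"x":0.03,"y":-0.021,"z":-0.007,"az":-5}])

```text
validation failed for argument at $.st...
```

Request:
step_arm(steps=[{"x":0.03,"y":-0.022,"z":-0.007,"ax":0,"ay":0,"az":-5,"claw":0.094},{"x":0.032,"y":-0.019,"z":-0.007,"ax":0,"ay":0,"az":-5,"claw":0.094},{"x":0.034,"y":-0.016,"z":-0.007,"ax":0,"ay":0,"az":-5,"claw":0.094},{"x":0.035,"y":-0.013,"z":-0.007,"ax":0,"ay":0,"az":-5,"claw":0.094},{"x":0.036,"y":-0.01,"z":-0.007,"ax":0,"ay":0,"az":-5,"claw":0.094}])

```text
time_s: 0.75
ee_pos: [0.3268, -0.2861, 0.2453]
eef_rot: [-3.136, -0.003, 0.984]
force: [1.2, -0.2, -0.4]
grip_width: 0.094
```

Request:
step_arm(steps=[{"x":0.037,"y":-0.007,"z":-0.007,"ax":0,"ay":0,"az":-5,"claw":0.06},{"x":0.037,"y":-0.004,"z":-0.007,"ax":0,"ay":0,"az":-5,"claw":0.06},{"x":0.037,"y":0,"z":-0.007,"ax":0,"ay":0,"az":-5,"claw":0.06},{"x":0.037,"y":0.003,"z":-0.007,"ax":0,"ay":0,"az":-5,"claw":0.06},{"x":0.037,"y":0.006,"z":-0.007,"ax":0,"ay":0,"az":-5,"claw":0.06}])

```text
time_s: 1.17
ee_pos: [0.3992, -0.1049, 0.2833]
eef_rot: [-3.139, -0.004, 1.441]
force: [1.3, 0.3, 0.5]
grip_width: 0.0639
```

Request:
step_arm(steps=[{"x":0.036,"y":0.009,"z":-0.007,"ax":0,"ay":0,"az":-5,"claw":0.06},{"x":0.035,"y":0.012,"z":-0.007,"ax":0,"ay":0,"az":-5,"claw":0.06},{"x":0.034,"y":0.015,"z":-0.007,"ax":0,"ay":0,"az":-5,"claw":0.06},{"x":0.0,"y":0.0,"z":0.0,"ax":0,"ay":0,"az":0,"claw":0.06}])

```text
time_s: 1.5
ee_pos: [0.4411, 0.0095, 0.3074]
eef_rot: [3.139, -0.005, 1.727]
force: [-0.0, 0.2, -0.5]
grip_width: 0.0602
```

```bash
python3 - <<'E'
from h import *
print(ctrl.get_obs()['ee_pos'],ctrl.get_obs()['eef_rot'])
img,d,C=look('wrist','w1')
np.save('w1d.npy',d)
W=xyz(d,C);H=hsv(img)
m=(H[...,0]>100)&(H[...,0]<128)&(H[...,1]>120)&(H[...,2]>40)
Q=W[m];Q=Q[~np.isnan(Q[:,0])];print(np.percentile(Q[:,2],[5,50,95]))
Q=Q[abs(Q[:,2]-.0885)<.008];print(cv2.minAreaRect((Q[:,:2]*1000).astype(np.float32)),len(Q))
m=(H[...,0]>4)&(H[...,0]<22)&(H[...,1]>140)&(H[...,2]>100)
k,l,s,c=cv2.connectedComponentsWithStats(m.astype(np.uint8))
for j in range(1,k):
    if s[j,4]>20:
        q=W[l==j];q=q[~np.isnan(q[:,0])]
        if len(q): print(c[j],s[j],np.median(q,0).round(4),q[:,2].max())
        t=q[q[:,2]>0.105]
        if len(t)>10: print('  top',t.mean(0).round(4),cv2.minAreaRect((t[:,:2]*1000).astype(np.float32)))
E
```

```text
[0.44106841 0.00946599 0.30742776] [ 3.13932288 -0.00470728  1.72686835]
[0.08754452 0.08888477 0.0902209 ]
((558.0224609375, 98.71461486816406), (333.5972900390625, 280.245361328125), 4.916041851043701) 53455
[629.26691729 194.0018797 ] [614 151  26  83 532] [9.454e-01 5.240e-02 9.000e-04] 0.07912336499257583
[335.24050633 198.7943038 ] [329 182  14  38 316] [ 0.4612 -0.0066  0.1164] 0.1185578103900915
  top [ 0.4615 -0.0079  0.1159] ((461.8736572265625, -11.108356475830078), (11.323716163635254, 43.798553466796875), 0.029720772057771683)
[497.12958963 209.08639309] [485 193  24  38 463] [0.6666 0.0124 0.1155] 0.11853192785528499
  top [0.669  0.0106 0.1149] ((670.578857421875, 6.832439422607422), (12.169759750366211, 43.9355354309082), 1.7286494970321655)
[598.46296296 246.37037037] [584 242  31  10 216] [ 9.286e-01 -4.440e-02  8.000e-04] 0.002974529946684734
[455.1754386  291.54385965] [452 285   8  15  57] [0.4662 0.0446 0.4232] 0.4248528575901653
  top [0.4662 0.0446 0.4233] ((466.2183532714844, 44.427005767822266), (1.3613696098327637, 2.8357291221618652), 21.43337631225586)
[458.08823529 304.26470588] [456 300   5  11  34] [0.4664 0.0427 0.4255] 0.42666883047013054
  top [0.4664 0.0426 0.4255] ((466.2925720214844, 42.675167083740234), (1.6002660989761353, 2.931795597076416), 42.08409881591797)
[458.56140351 321.31578947] [456 314   6  15  57] [0.467  0.0393 0.4264] 0.4277179247989345
  top [0.4671 0.039  0.4265] ((467.21148681640625, 38.477474212646484), (1.6807442903518677, 4.452850818634033), 6.077350616455078)
```

View pics/w1.png

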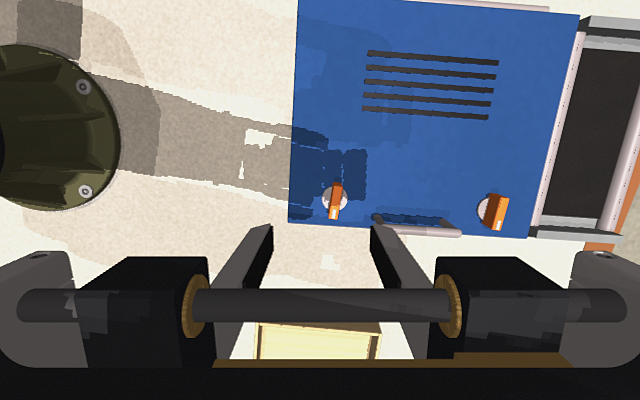

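```bash
python3 plan.py 0.462 -0.011 0.14 94.9; python3 -c "
from h import *
o=ctrl.get_obs();print(o['qpos'])"
```

```text
[{"x": -0.004, "y": 0.004, "z": 0.033, "ax": 0.0, "ay": 0.0, "az": 0.8}, {"x": -0.004, "y": 0.004, "z": 0.033, "ax": 0.0, "ay": 0.0, "az": 0.8}, {"x": -0.004, "y": 0.004, "z": 0.033, "ax": 0.0, "ay": 0.0, "az": 0.8}, {"x": -0.004, "y": 0.004, "z": 0.033, "ax": 0.0, "ay": 0.0, "az": 0.8}, {"x": -0.004, "y": 0.004, "z": 0.033, "ax": 0.0, "ay": 0.0, "az": 0.8}]
[-0.06893148 -0.01286735  1.6443083   0.0043864   1.50985777 -0.22095223]
```

Request:
step_arm(steps=[{"x":-0.004,"y":0.004,"z":0.033,"ax":0,"ay":0,"az":0.8,"claw":0.045},{"x":-0.004,"y":0.004,"z":0.033,"ax":0,"ay":0,"az":0.8,"claw":0.045},{"x":-0.004,"y":0.004,"z":0.033,"ax":0,"ay":0,"az":0.8,"claw":0.045},{"x":-0.004,"y":0.004,"z":0.033,"ax":0,"ay":0,"az":0.8,"claw":0.045},{"x":-0.004,"y":0.004,"z":0.033,"ax":0,"ay":0,"az":0.8,"claw":0.045}])

```text
time_s: 1.97
ee_pos: [0.4653, -0.0128, 0.142]
eef_rot: [3.127, -0.001, 1.645]
force: [0.7, 0.2, -0.4]
grip_width: 0.0452
```

```bash
python3 plan.py 0.462 -0.011 0.095 94.9
```

```text
[{"x": 0.001, "y": -0.002, "z": 0.023, "ax": 0.4, "ay": 0.0, "az": -0.3}, {"x": 0.001, "y": -0.002, "z": 0.024, "ax": 0.4, "ay": 0.0, "az": -0.3}]
```

Request:
step_arm(steps=[{"x":0.001,"y":-0.002,"z":0.023,"ax":0.4,"ay":0,"az":-0.3,"claw":0.045},{"x":0.001,"y":-0.002,"z":0.022,"ax":0.4,"ay":0,"az":-0.3,"claw":0.045},{"x":0,"y":0,"z":0.001,"ax":0,"ay":0,"az":0,"claw":0.0},{"x":0,"y":0,"z":0,"ax":0,"ay":0,"az":0,"claw":0.0},{"x":0,"y":0,"z":0,"ax":0,"ay":0,"az":0,"claw":0.0}], grip_force=15)

```text
time_s: 2.38
ee_pos: [0.4592, -0.0166, 0.0889]
eef_rot: [-3.137, -0.002, 1.642]
force: [-1.3, 1.3, 0.7]
grip_width: 0.0284
```

Request:
step_arm(steps=[{"x":0.005,"y":0.003,"z":-0.005,"ax":0,"ay":0,"az":0,"claw":0.025},{"x":0,"y":0,"z":0,"ax":0,"ay":0,"az":0,"claw":0.0},{"x":0,"y":0,"z":0,"ax":0,"ay":0,"az":0,"claw":0.0},{"x":0,"y":0,"z":0,"ax":0,"ay":0,"az":0,"claw":0.0}], grip_force=15)

```text
time_s: 2.72
ee_pos: [0.4626, -0.0125, 0.096]
eef_rot: [-3.14, -0.002, 1.638]
force: [5.8, 2.5, -4.5]
grip_width: 0.0118
```

Request:
step_arm(steps=[{"x":0.001,"y":0,"z":0,"ax":0,"ay":0,"az":7,"claw":0.0},{"x":0,"y":0,"z":0,"ax":0,"ay":0,"az":7,"claw":0.0},{"x":0,"y":0,"z":0,"ax":0,"ay":0,"az":7,"claw":0.0},{"x":0,"y":0,"z":0,"ax":0,"ay":0,"az":7,"claw":0.0},{"x":0,"y":0,"z":0,"ax":0,"ay":0,"az":7,"claw":0.0}], grip_force=20)

```text
time_s: 3.13
ee_pos: [0.4627, -0.0122, 0.0963]
eef_rot: [3.141, -0.0, 1.015]
force: [2.2, 0.1, -3.8]
grip_width: 0.0119
```

Request:
step_arm(steps=[{"x":0,"y":0,"z":0,"ax":0,"ay":0,"az":7,"claw":0.0},{"x":0,"y":0,"z":0,"ax":0,"ay":0,"az":7,"claw":0.0},{"x":0,"y":0,"z":0,"ax":0,"ay":0,"az":7,"claw":0.0},{"x":0,"y":0,"z":0,"ax":0,"ay":0,"az":7,"claw":0.0},{"x":0,"y":0,"z":0,"ax":0,"ay":0,"az":7,"claw":0.0}])

```text
time_s: 3.55
ee_pos: [0.4627, -0.0123, 0.0963]
eef_rot: [3.141, -0.001, 0.39]
force: [2.3, 0.5, -3.4]
grip_width: 0.0115
```

Request:
step_arm(steps=[{"x":0,"y":0,"z":0,"ax":0,"ay":0,"az":7,"claw":0.0},{"x":0,"y":0,"z":0,"ax":0,"ay":0,"az":6,"claw":0.0},{"x":0,"y":0,"z":0,"ax":0,"ay":0,"az":1,"claw":0.0}])

```text
time_s: 3.8
ee_pos: [0.4627, -0.0123, 0.0963]
eef_rot: [3.141, -0.002, 0.131]
force: [2.8, 0.1, -3.1]
grip_width: 0.012
```

```bash
python3 - <<'E'
from h import *
o=ctrl.get_obs();print(o['ee_pos'],np.degrees(o['eef_rot']),o['moment'],o['force'],o['grip_width'])
E
```

```text
[ 0.46267132 -0.01228275  0.09625565] [ 1.79969893e+02 -1.10700787e-01  7.49764075e+00] [ 0.08573267 -0.47734629  0.10545602] [ 2.81556233  0.14515115 -3.07837024] 0.011958982801095358
```

Request:
step_arm(steps=[{"x":0,"y":0,"z":0,"ax":0,"ay":0,"az":4,"claw":0.0},{"x":0,"y":0,"z":0,"ax":0,"ay":0,"az":0.0,"claw":0.0}])

```text
time_s: 3.97
ee_pos: [0.4627, -0.0123, 0.0963]
eef_rot: [3.141, -0.002, 0.063]
force: [1.8, 0.3, -3.6]
grip_width: 0.0118
```

```bash
python3 - <<'E'
from h import *
o=ctrl.get_obs();print(o['ee_pos'],np.degrees(o['eef_rot']),o['moment'],o['force'],o['grip_width'])
E
```

```text
[ 0.46268339 -0.01229375  0.09626207] [ 1.79969160e+02 -1.30680495e-01  3.58498645e+00] [ 0.08226502 -0.44808314  0.29531361] [ 1.76823203  0.33470047 -3.58894696] 0.01183482737156164
```

Request:
step_arm(steps=[{"x":0,"y":0,"z":0,"ax":0,"ay":0,"az":-1,"claw":0.045},{"x":0,"y":0,"z":0,"ax":0,"ay":0,"az":0,"claw":0.045},{"x":0,"y":0,"z":-0.025,"ax":0,"ay":0,"az":0,"claw":0.045},{"x":0,"y":0,"z":-0.04,"ax":0,"ay":0,"az":0,"claw":0.045}])

```text
time_s: 4.3
ee_pos: [0.459, -0.0121, 0.157]
eef_rot: [-3.14, 0.01, 0.096]
force: [-0.4, -0.5, -0.2]
grip_width: 0.0349
```

```bash
python3 plan.py 0.671 0.007 0.16 94.9
```

```text
[{"x": 0.016, "y": 0.0, "z": 0.0, "ax": 0.0, "ay": 0.0, "az": -6.9}, {"x": 0.016, "y": 0.002, "z": 0.0, "ax": 0.0, "ay": 0.0, "az": -6.9}, {"x": 0.016, "y": 0.004, "z": 0.0, "ax": 0.0, "ay": 0.0, "az": -6.9}, {"x": 0.015, "y": 0.006, "z": 0.0, "ax": 0.0, "ay": 0.0, "az": -6.9}, {"x": 0.014, "y": 0.008, "z": 0.0, "ax": 0.0, "ay": 0.0, "az": -6.9}]
[{"x": 0.013, "y": 0.009, "z": 0.0, "ax": 0.0, "ay": 0.0, "az": -6.9}, {"x": 0.012, "y": 0.011, "z": 0.0, "ax": 0.0, "ay": 0.0, "az": -6.9}, {"x": 0.011, "y": 0.012, "z": 0.0, "ax": 0.0, "ay": 0.0, "az": -6.9}, {"x": 0.009, "y": 0.013, "z": 0.0, "ax": 0.0, "ay": 0.0, "az": -6.9}, {"x": 0.008, "y": 0.014, "z": 0.0, "ax": 0.0, "ay": 0.0, "az": -6.9}]
[{"x": 0.006, "y": 0.015, "z": 0.0, "ax": 0.0, "ay": 0.0, "az": -6.9}, {"x": 0.004, "y": 0.016, "z": 0.0, "ax": 0.0, "ay": 0.0, "az": -6.9}, {"x": 0.002, "y": 0.016, "z": 0.0, "ax": 0.0, "ay": 0.0, "az": -6.9}]
```

Request:
step_arm(steps=[{"x":0.016,"y":0,"z":-0.005,"ax":0,"ay":0,"az":-7,"claw":0.045},{"x":0.016,"y":0.002,"z":-0.005,"ax":0,"ay":0,"az":-7,"claw":0.045},{"x":0.016,"y":0.004,"z":0,"ax":0,"ay":0,"az":-7,"claw":0.045},{"x":0.015,"y":0.006,"z":0,"ax":0,"ay":0,"az":-7,"claw":0.045},{"x":0.014,"y":0.008,"z":0,"ax":0,"ay":0,"az":-7,"claw":0.045}])

```text
time_s: 4.72
ee_pos: [0.5434, -0.0047, 0.1774]
eef_rot: [3.14, -0.001, 0.724]
force: [-1.3, 0.2, 0.0]
grip_width: 0.0448
```

Request:
step_arm(steps=[{"x":0.013,"y":0.009,"z":0,"ax":0,"ay":0,"az":-7,"claw":0.045},{"x":0.012,"y":0.011,"z":0,"ax":0,"ay":0,"az":-7,"claw":0.045},{"x":0.011,"y":0.012,"z":0,"ax":0,"ay":0,"az":-7,"claw":0.045},{"x":0.009,"y":0.013,"z":0,"ax":0,"ay":0,"az":-7,"claw":0.045},{"x":0.008,"y":0.014,"z":0,"ax":0,"ay":0,"az":-7,"claw":0.045}])

```text
time_s: 5.13
ee_pos: [0.6265, 0.0063, 0.1781]
eef_rot: [3.14, 0.0, 1.349]
force: [0.8, 0.2, 0.7]
grip_width: 0.0448
```

```bash
python3 plan.py 0.671 0.007 0.14 94.9
```

```text
[{"x": 0.003, "y": 0.014, "z": 0.013, "ax": 0.0, "ay": 0.0, "az": -5.9}, {"x": 0.002, "y": 0.015, "z": 0.013, "ax": 0.0, "ay": 0.0, "az": -5.9}, {"x": 0.0, "y": 0.015, "z": 0.013, "ax": 0.0, "ay": 0.0, "az": -5.9}]
```

Request:
step_arm(steps=[{"x":0.003,"y":0.014,"z":0.013,"ax":0,"ay":0,"az":-6,"claw":0.045},{"x":0.002,"y":0.015,"z":0.013,"ax":0,"ay":0,"az":-6,"claw":0.045},{"x":0,"y":0.013,"z":0.012,"ax":0,"ay":0,"az":-6,"claw":0.045},{"x":0,"y":0,"z":0,"ax":0,"ay":0,"az":0,"claw":0.045}])

```text
time_s: 5.47
ee_pos: [0.6725, 0.007, 0.139]
eef_rot: [3.14, 0.001, 1.699]
force: [-1.0, 0.2, -0.8]
grip_width: 0.0452
```

```bash
python3 plan.py 0.671 0.007 0.095 94.9
```

```text
[{"x": 0.0, "y": -0.001, "z": 0.022, "ax": 0.1, "ay": 0.0, "az": 1.2}, {"x": 0.0, "y": -0.001, "z": 0.022, "ax": 0.1, "ay": 0.0, "az": 1.2}]
```

Request:
step_arm(steps=[{"x":0,"y":-0.001,"z":0.02,"ax":0,"ay":0,"az":1.2,"claw":0.045},{"x":0,"y":-0.001,"z":0.018,"ax":0,"ay":0,"az":1.2,"claw":0.045},{"x":0,"y":0,"z":0,"ax":0,"ay":0,"az":0,"claw":0.02},{"x":0,"y":0,"z":0,"ax":0,"ay":0,"az":0,"claw":0.02}])

```text
time_s: 5.8
ee_pos: [0.6697, 0.0066, 0.1017]
eef_rot: [3.14, 0.001, 1.651]
force: [0.2, 0.0, 0.0]
grip_width: 0.0349
```

Request:
step_arm(steps=[{"x":0,"y":0.001,"z":0.006,"ax":0,"ay":0,"az":0,"claw":0.0},{"x":0,"y":0,"z":0,"ax":0,"ay":0,"az":0,"claw":0.0},{"x":0,"y":0,"z":0,"ax":0,"ay":0,"az":0,"claw":0.0},{"x":0,"y":0,"z":0,"ax":0,"ay":0,"az":0,"claw":0.0},{"x":0,"y":0,"z":0,"ax":0,"ay":0,"az":0,"claw":0.0}], grip_force=20)

```text
time_s: 6.22
ee_pos: [0.6718, 0.0069, 0.1001]
eef_rot: [3.134, 0.001, 1.651]
force: [-1.4, -0.9, -4.2]
grip_width: 0.0123
```

Request:
step_arm(steps=[{"x":0,"y":0,"z":0,"ax":0,"ay":0,"az":7,"claw":0.0},{"x":0,"y":0,"z":0,"ax":0,"ay":0,"az":7,"claw":0.0},{"x":0,"y":0,"z":0,"ax":0,"ay":0,"az":7,"claw":0.0},{"x":0,"y":0,"z":0,"ax":0,"ay":0,"az":7,"claw":0.0},{"x":0,"y":0,"z":0,"ax":0,"ay":0,"az":7,"claw":0.0}])

```text
time_s: 6.63
ee_pos: [0.6725, 0.0067, 0.1003]
eef_rot: [3.132, -0.004, 1.028]
force: [4.5, -1.2, -5.0]
grip_width: 0.0115
```

Request:
step_arm(steps=[{"x":0,"y":0,"z":0,"ax":0,"ay":0,"az":7,"claw":0.0},{"x":0,"y":0,"z":0,"ax":0,"ay":0,"az":7,"claw":0.0},{"x":0,"y":0,"z":0,"ax":0,"ay":0,"az":7,"claw":0.0},{"x":0,"y":0,"z":0,"ax":0,"ay":0,"az":7,"claw":0.0},{"x":0,"y":0,"z":0,"ax":0,"ay":0,"az":7,"claw":0.0}])

```text
time_s: 7.05
ee_pos: [0.6731, 0.0061, 0.1003]
eef_rot: [3.135, -0.009, 0.403]
force: [3.1, -1.5, -4.7]
grip_width: 0.0122
```

Request:
step_arm(steps=[{"x":0,"y":0,"z":0,"ax":0,"ay":0,"az":7,"claw":0.0},{"x":0,"y":0,"z":0,"ax":0,"ay":0,"az":7,"claw":0.0},{"x":0,"y":0,"z":0,"ax":0,"ay":0,"az":6,"claw":0.0},{"x":0,"y":0,"z":0,"ax":0,"ay":0,"az":0,"claw":0.0}])

```text
time_s: 7.38
ee_pos: [0.6731, 0.0057, 0.1003]
eef_rot: [3.137, -0.011, 0.037]
force: [1.3, 0.8, -3.4]
grip_width: 0.0119
```

```bash
python3 - <<'E'
from h import *
o=ctrl.get_obs();print(o['ee_pos'],np.degrees(o['eef_rot']),o['moment'],o['force'],o['grip_width'])
E
```

```text
[0.67306554 0.00571454 0.1002597 ] [179.75900879  -0.61358591   2.12667896] [ 0.06263568 -0.16361563  0.3666855 ] [ 1.25586853  0.76914008 -3.44026704] 0.011914821150949795
```

Request:
step_arm(steps=[{"x":0,"y":0,"z":0,"ax":0,"ay":0,"az":-1,"claw":0.045},{"x":0,"y":0,"z":0,"ax":0,"ay":0,"az":0,"claw":0.045},{"x":0,"y":0,"z":-0.03,"ax":0,"ay":0,"az":0,"claw":0.06},{"x":0,"y":0,"z":-0.04,"ax":0,"ay":0,"az":0,"claw":0.06},{"x":0,"y":0,"z":-0.01,"ax":0,"ay":0,"az":0,"claw":0.06}])

```text
time_s: 7.8
ee_pos: [0.6708, 0.006, 0.1807]
eef_rot: [3.138, -0.005, 0.073]
force: [1.3, -0.1, 1.8]
grip_width: 0.0419
```

```bash
python3 - <<'E'
from h import *
img=cv2.imread('pics/w1.png')[:,:,::-1]; d=np.load('w1d.npy')
C=campose('wrist',dict(ee_pos=np.array([0.44106841,0.00946599,0.30742776]),eef_rot=np.array([3.13932288,-0.00470728,1.72686835])))
W=xyz(d,C)
c,s=np.cos(np.radians(4.95)),np.sin(np.radians(4.95))
L=(W[...,:2]-[.5579,.0997])@np.array([[c,-s],[s,c]])
m=(W[...,2]>.12)&(W[...,2]<.15)&(abs(L[...,0])<.07)&(L[...,1]<-.1)
q=W[m];l=L[m];print(len(q),q.mean(0),q[:,2].max(),l.mean(0),l.min(0),l.max(0))
E
python3 plan.py 0.569 -0.025 0.17 4.9
```

```text
727 [ 0.57253466 -0.02506254  0.13761399] 0.1418130113475366 [ 0.00381477 -0.12555999] [-0.05000368 -0.13300456] [ 0.05018333 -0.12097467]
[{"x": -0.035, "y": 0.008, "z": 0.003, "ax": 0.1, "ay": -0.1, "az": -0.2}, {"x": -0.035, "y": 0.008, "z": 0.003, "ax": 0.1, "ay": -0.1, "az": -0.2}, {"x": -0.035, "y": 0.008, "z": 0.004, "ax": 0.1, "ay": -0.1, "az": -0.2}]
```

Request:
step_arm(steps=[{"x":-0.035,"y":0.008,"z":0.0,"ax":0,"ay":0,"az":0,"claw":0.06},{"x":-0.035,"y":0.008,"z":0.0,"ax":0,"ay":0,"az":0,"claw":0.06},{"x":-0.033,"y":0.007,"z":0.0,"ax":0,"ay":0,"az":0,"claw":0.06},{"x":0,"y":0,"z":0,"ax":0,"ay":0,"az":0,"claw":0.06}])

```text
time_s: 8.13
ee_pos: [0.5675, -0.0253, 0.1824]
eef_rot: [3.137, -0.01, 0.087]
force: [-0.1, -0.1, -0.5]
grip_width: 0.06
```

```bash
python3 plan.py 0.569 -0.025 0.115 4.9
```

```text
[{"x": 0.0, "y": 0.0, "z": 0.034, "ax": 0.1, "ay": -0.3, "az": 0.0}, {"x": 0.001, "y": 0.0, "z": 0.034, "ax": 0.1, "ay": -0.3, "az": 0.0}]
```

Request:
step_arm(steps=[{"x":0,"y":0,"z":0.032,"ax":0,"ay":0,"az":0,"claw":0.06},{"x":0.001,"y":0,"z":0.028,"ax":0,"ay":0,"az":0,"claw":0.06},{"x":0,"y":0,"z":0,"ax":0,"ay":0,"az":0,"claw":0.02},{"x":0,"y":0,"z":0,"ax":0,"ay":0,"az":0,"claw":0.02},{"x":0,"y":0,"z":0,"ax":0,"ay":0,"az":0,"claw":0.02}])

```text
time_s: 8.55
ee_pos: [0.5704, -0.0262, 0.1263]
eef_rot: [3.135, -0.018, 0.097]
force: [0.5, 0.1, -0.0]
grip_width: 0.0435
```

Request:
step_arm(steps=[{"x":0,"y":0,"z":0.011,"ax":0,"ay":-1,"az":0,"claw":0.0},{"x":0,"y":0,"z":0,"ax":0,"ay":0,"az":0,"claw":0.0},{"x":0,"y":0,"z":0,"ax":0,"ay":0,"az":0,"claw":0.0},{"x":0,"y":0,"z":0,"ax":0,"ay":0,"az":0,"claw":0.0},{"x":0,"y":0,"z":0,"ax":0,"ay":0,"az":0,"claw":0.0}], grip_force=25)

```text
time_s: 8.97
ee_pos: [0.5729, -0.0257, 0.1183]
eef_rot: [3.135, -0.003, 0.099]
force: [-0.5, -0.3, -1.8]
grip_width: 0.0108
```

```bash
python3 - <<'E'
from h import *
o=ctrl.get_obs();print(o['ee_pos'],np.degrees(o['eef_rot']),o['moment'],o['force'],o['grip_width'])
E
```

```text
[ 0.57293825 -0.02574746  0.11834732] [179.60189194  -0.19953393   5.68820228] [-0.02207366  0.00626461 -0.06509272] [-0.46837944 -0.31075732 -1.834233  ] 0.010791545225135311
```

```bash
cat > arc.py <<'E'
import sys
from plan import *
A=np.radians(4.95); S0=np.array([.5579,.0997]); RS=np.array([[np.cos(A),-np.sin(A)],[np.sin(A),np.cos(A)]])
def s2w(x,y,z): 
    w=S0+RS@[x,y]; return np.array([w[0],w[1],z])
def w2s(p): 
    l=RS.T@(np.array(p[:2])-S0); return np.array([l[0],l[1],p[2]])
r,h=.265,.053
def bar(t): return np.array([-r*np.cos(t)+h*np.sin(t)+.140, r*np.sin(t)+h*np.cos(t)+.0805])
def arc(t1,off,dth,xs=None,n=5):
    """off: height of bar above TCP"""
    o=ctrl.get_obs(); l=w2s(o['ee_pos']); b=np.array([l[1],l[2]+off])
    t0=np.arctan2(b[1]-.0805,-(b[0]-.140))-np.arctan2(h,r)
    rad=np.hypot(b[1]-.0805,b[0]-.14)
    print('theta',t0,'radius',rad,'nominal',np.hypot(r,h),'yaw',np.degrees(o['eef_rot']),'xs',l[0])
    xs=l[0] if xs is None else xs
    Rt=R.from_euler('xyz',o['eef_rot']); R1=R.from_euler('z',4.95,degrees=True)*R.from_euler('x',180,degrees=True)
    n=min(n,int(np.ceil(abs(t1-t0)/dth))); rv=(Rt.inv()*R1).as_rotvec(degrees=True)/n
    prev=np.array(o['ee_pos']); rows=[]
    for i in range(n):
        t=t0+(t1-t0 if n*dth>=abs(t1-t0) else np.sign(t1-t0)*n*dth)*(i+1)/n
        q=bar(t); P=s2w(l[0]+(xs-l[0])*(i+1)/n,q[0],q[1]-off)
        s=Rt.inv().apply(P-prev); prev=P
        rows.append({k:round(float(v),3 if k in'xyz' else 1)+0.0 for k,v in zip(['x','y','z','ax','ay','az'],list(s)+list(rv))})
    show(rows)
if __name__=='__main__': arc(float(sys.argv[1]),float(sys.argv[2]),float(sys.argv[3]))
E
python3 arc.py 1.68 0.0155 0.11
```

```text
theta 0.00033177743968063056 radius 0.27156854207637116 nominal 0.2702480342204176 yaw [179.60189194  -0.19953393   5.68820228] xs 0.004157754243484307
[{"x": 0.0, "y": -0.009, "z": -0.029, "ax": 0.1, "ay": 0.0, "az": 0.1}, {"x": 0.0, "y": -0.01, "z": -0.028, "ax": 0.1, "ay": 0.0, "az": 0.1}, {"x": 0.0, "y": -0.013, "z": -0.027, "ax": 0.1, "ay": 0.0, "az": 0.1}, {"x": 0.0, "y": -0.016, "z": -0.025, "ax": 0.1, "ay": 0.0, "az": 0.1}, {"x": 0.0, "y": -0.019, "z": -0.023, "ax": 0.1, "ay": 0.0, "az": 0.1}]
```

Request:
step_arm(steps=[{"x":0,"y":-0.002,"z":-0.012,"ax":0,"ay":0,"az":0,"claw":0.0},{"x":0,"y":-0.003,"z":-0.012,"ax":0,"ay":0,"az":0,"claw":0.0}])

```text
time_s: 9.13
ee_pos: [0.5724, -0.02, 0.1411]
eef_rot: [3.136, -0.003, 0.099]
force: [4.2, 1.4, -5.4]
grip_width: 0.0115
```

```bash
python3 arc.py 1.68 0.0155 0.12
```

```text
theta 0.08692501378655668 radius 0.27144934089164807 nominal 0.2702480342204176 yaw [ 1.79683670e+02 -1.51221267e-01  5.67245521e+00] xs 0.00407821351580083
[{"x": 0.0, "y": -0.012, "z": -0.03, "ax": 0.1, "ay": 0.0, "az": 0.1}, {"x": 0.0, "y": -0.014, "z": -0.029, "ax": 0.1, "ay": 0.0, "az": 0.1}, {"x": 0.0, "y": -0.018, "z": -0.027, "ax": 0.1, "ay": 0.0, "az": 0.1}, {"x": 0.0, "y": -0.021, "z": -0.025, "ax": 0.1, "ay": 0.0, "az": 0.1}, {"x": 0.0, "y": -0.024, "z": -0.022, "ax": 0.1, "ay": 0.0, "az": 0.1}]
```

Lifting with only ~5 N: unlocked. Continue the arc.

Request:
step_arm(steps=[{"x":0,"y":-0.012,"z":-0.029,"ax":0,"ay":0,"az":0,"claw":0.0},{"x":0,"y":-0.014,"z":-0.028,"ax":0,"ay":0,"az":0,"claw":0.0},{"x":0,"y":-0.017,"z":-0.026,"ax":0,"ay":0,"az":0,"claw":0.0},{"x":0,"y":-0.02,"z":-0.024,"ax":0,"ay":0,"az":0,"claw":0.0}])

```text
time_s: 9.47
ee_pos: [0.5667, 0.0411, 0.2509]
eef_rot: [3.132, -0.005, 0.094]
force: [13.5, 9.8, -14.1]
grip_width: 0.0115
```

```bash
python3 arc.py 1.68 0.0155 0.12
```

```text
theta 0.55372580649224 radius 0.2723934767178363 nominal 0.2702480342204176 yaw [179.44315814  -0.27813308   5.40450804] xs 0.0036671067264375558
[{"x": 0.0, "y": -0.025, "z": -0.021, "ax": 0.1, "ay": -0.1, "az": 0.1}, {"x": 0.0, "y": -0.026, "z": -0.02, "ax": 0.1, "ay": -0.1, "az": 0.1}, {"x": 0.0, "y": -0.028, "z": -0.016, "ax": 0.1, "ay": -0.1, "az": 0.1}, {"x": 0.0, "y": -0.03, "z": -0.013, "ax": 0.1, "ay": -0.1, "az": 0.1}, {"x": 0.0, "y": -0.031, "z": -0.009, "ax": 0.1, "ay": -0.1, "az": 0.1}]
```

Request:
step_arm(steps=[{"x":0.001,"y":-0.024,"z":-0.021,"ax":0,"ay":0,"az":0,"claw":0.0},{"x":0,"y":-0.025,"z":-0.02,"ax":0,"ay":0,"az":0,"claw":0.0},{"x":0,"y":-0.028,"z":-0.017,"ax":0,"ay":0,"az":0,"claw":0.0},{"x":0,"y":-0.03,"z":-0.013,"ax":0,"ay":0,"az":0,"claw":0.0}])

```text
time_s: 9.8
ee_pos: [0.5563, 0.1517, 0.3254]
eef_rot: [3.132, -0.007, 0.092]
force: [12.2, 3.6, -20.5]
grip_width: 0.0111
```

```bash
python3 arc.py 1.68 0.0155 0.12
```

```text
theta 1.0473944056989735 radius 0.2748586764520956 nominal 0.2702480342204176 yaw [179.43016184  -0.38221384   5.24915959] xs 0.0029122363984289412
[{"x": 0.0, "y": -0.033, "z": -0.004, "ax": 0.1, "ay": -0.1, "az": 0.1}, {"x": 0.0, "y": -0.032, "z": -0.005, "ax": 0.1, "ay": -0.1, "az": 0.1}, {"x": 0.0, "y": -0.032, "z": -0.001, "ax": 0.1, "ay": -0.1, "az": 0.1}, {"x": 0.0, "y": -0.032, "z": 0.003, "ax": 0.1, "ay": -0.1, "az": 0.1}, {"x": 0.0, "y": -0.032, "z": 0.007, "ax": 0.1, "ay": -0.1, "az": 0.1}]
```

Request:
step_arm(steps=[{"x":0,"y":-0.031,"z":-0.004,"ax":0,"ay":0,"az":0,"claw":0.0},{"x":0,"y":-0.032,"z":-0.003,"ax":0,"ay":0,"az":0,"claw":0.0},{"x":0,"y":-0.032,"z":0.001,"ax":0,"ay":0,"az":0,"claw":0.0},{"x":0,"y":-0.031,"z":0.005,"ax":0,"ay":0,"az":0,"claw":0.0}])

```text
time_s: 10.13
ee_pos: [0.5451, 0.2806, 0.3366]
eef_rot: [3.13, -0.023, 0.088]
force: [6.7, -3.5, -1.9]
grip_width: 0.0109
```

```bash
python3 arc.py 1.68 0.0155 0.12
```

```text
theta 1.524557368731787 radius 0.2747491127310737 nominal 0.2702480342204176 yaw [179.31960674  -1.32373108   5.04723421] xs 0.0028237162096258154
[{"x": 0.0, "y": -0.02, "z": 0.008, "ax": 0.3, "ay": -0.7, "az": 0.0}, {"x": 0.0, "y": -0.02, "z": 0.005, "ax": 0.3, "ay": -0.7, "az": 0.0}]
```

Request:
step_arm(steps=[{"x":0,"y":-0.024,"z":0.007,"ax":0,"ay":-0.6,"az":0,"claw":0.0},{"x":0,"y":-0.024,"z":0.008,"ax":0,"ay":-0.6,"az":0,"claw":0.0},{"x":0,"y":-0.02,"z":0.01,"ax":0,"ay":0,"az":0,"claw":0.0},{"x":0,"y":0,"z":0,"ax":0,"ay":0,"az":0,"claw":0.0}])

```text
time_s: 10.47
ee_pos: [0.5382, 0.3551, 0.3133]
eef_rot: [3.129, -0.009, 0.091]
force: [5.6, -2.5, -10.8]
grip_width: 0.011
```

```bash
python3 arc.py 1.8 0.0155 0.12; python3 - <<'E'
from h import *
look('scene','s1')
E
```

```text
theta 1.8108611339420444 radius 0.274082621023344 nominal 0.2702480342204176 yaw [179.25138173  -0.50303999   5.19640981] xs 0.0024035665336495406
[{"x": 0.0, "y": 0.004, "z": 0.002, "ax": 0.7, "ay": -0.5, "az": 0.2}]
```

View pics/s1.png

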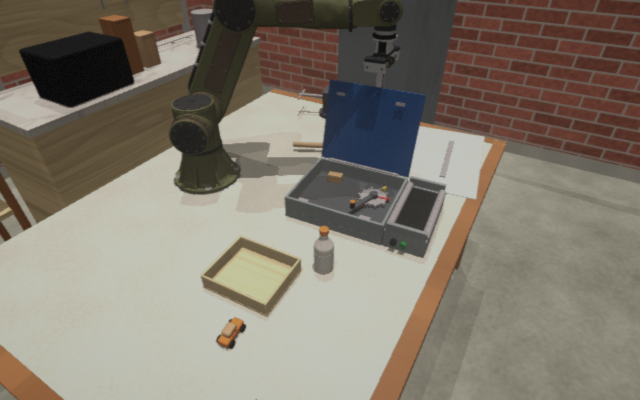

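Request:
step_arm(steps=[{"x":0,"y":0,"z":0,"ax":0,"ay":0,"az":0,"claw":0.034},{"x":0,"y":0,"z":0,"ax":0,"ay":0,"az":0,"claw":0.034},{"x":0,"y":0,"z":0,"ax":0,"ay":0,"az":0,"claw":0.034},{"x":0,"y":-0.004,"z":-0.03,"ax":0,"ay":0,"az":0,"claw":0.034},{"x":0,"y":-0.004,"z":-0.04,"ax":0,"ay":0,"az":0,"claw":0.034}])

```text
time_s: 10.93
ee_pos: [0.5355, 0.3608, 0.3794]
eef_rot: [3.122, 0.003, 0.089]
force: [-0.0, 0.4, 1.0]
grip_width: 0.0337
```

```bash
python3 plan.py 0.53 0.02 0.40 4.9; python3 - <<'E'
from h import *
print(ctrl.get_obs()['qpos'])
E
```

```text
[{"x": -0.004, "y": 0.038, "z": -0.002, "ax": 0.1, "ay": 0.0, "az": 0.0}, {"x": -0.004, "y": 0.038, "z": -0.002, "ax": 0.1, "ay": 0.0, "az": 0.0}, {"x": -0.004, "y": 0.038, "z": -0.002, "ax": 0.1, "ay": 0.0, "az": 0.0}, {"x": -0.004, "y": 0.038, "z": -0.002, "ax": 0.1, "ay": 0.0, "az": 0.0}, {"x": -0.004, "y": 0.038, "z": -0.002, "ax": 0.1, "ay": 0.0, "az": 0.0}]
[{"x": -0.004, "y": 0.038, "z": -0.002, "ax": 0.1, "ay": 0.0, "az": 0.0}, {"x": -0.004, "y": 0.038, "z": -0.002, "ax": 0.1, "ay": 0.0, "az": 0.0}, {"x": -0.004, "y": 0.038, "z": -0.002, "ax": 0.1, "ay": 0.0, "az": 0.0}, {"x": -0.004, "y": 0.038, "z": -0.002, "ax": 0.1, "ay": 0.0, "az": 0.0}]
[ 0.54290936  0.49635845  0.85893892 -0.01635711  1.79750008  2.02074583]
```

Request:
step_arm(steps=[{"x":-0.004,"y":0.034,"z":-0.01,"ax":0,"ay":0,"az":0,"claw":0.06},{"x":-0.004,"y":0.038,"z":-0.005,"ax":0,"ay":0,"az":0,"claw":0.06},{"x":-0.004,"y":0.038,"z":0,"ax":0,"ay":0,"az":0,"claw":0.06},{"x":-0.004,"y":0.038,"z":0,"ax":0,"ay":0,"az":0,"claw":0.06},{"x":-0.004,"y":0.038,"z":0,"ax":0,"ay":0,"az":0,"claw":0.06}])

```text
time_s: 11.35
ee_pos: [0.5317, 0.1732, 0.4084]
eef_rot: [3.128, -0.011, 0.097]
force: [1.4, -0.4, 0.1]
grip_width: 0.0592
```

Request:
step_arm(steps=[{"x":-0.006,"y":0.036,"z":0.01,"ax":0,"ay":0,"az":0,"claw":0.06},{"x":-0.006,"y":0.036,"z":0.02,"ax":0,"ay":0,"az":0,"claw":0.06},{"x":-0.005,"y":0.03,"z":0.02,"ax":0,"ay":0,"az":0,"claw":0.06},{"x":0,"y":0,"z":0.01,"ax":0,"ay":0,"az":0,"claw":0.06},{"x":0,"y":0,"z":0,"ax":0,"ay":0,"az":0,"claw":0.06}])

```text
time_s: 11.77
ee_pos: [0.5227, 0.0574, 0.3528]
eef_rot: [3.128, -0.019, 0.088]
force: [0.6, 0.3, 1.2]
grip_width: 0.0598
```

```bash
python3 - <<'E'
from h import *
o=ctrl.get_obs();print(o['ee_pos'],o['eef_rot'])
img,d,C=look('wrist','w2'); np.savez('w2.npz',d=d,pos=o['ee_pos'],rot=o['eef_rot'])
E
```

```text
[0.52266634 0.05738564 0.35284139] [ 3.12793663 -0.01947972  0.08810522]
```

View pics/w2.png

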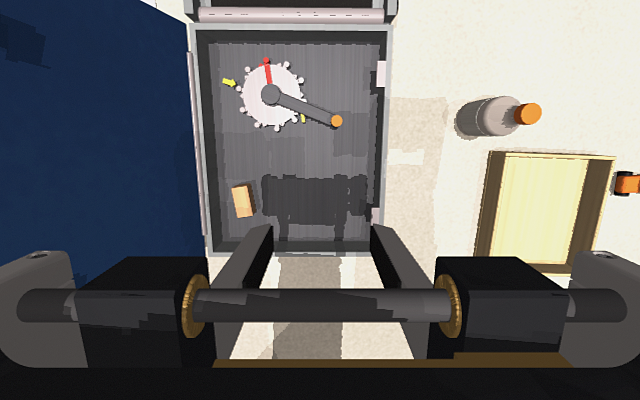

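```bash
cat > bay.py <<'E'
from arc import *
def analyse(img,d,C,tag=''):
    W=xyz(d,C); L=(W[...,:2]-S0)@RS; Z=W[...,2]; H=hsv(img)
    bay=(abs(L[...,0])<.156)&(abs(L[...,1])<.126)&(Z<.11)
    fl=bay&(Z<.036)&(Z>.02); print('floor z',np.median(Z[fl]) if fl.any() else None)
    hi=bay&(Z>.040)&(L[...,0]<.02)
    k,l,s,c=cv2.connectedComponentsWithStats(hi.astype(np.uint8))
    for j in range(1,k):
        if s[j,4]<25: continue
        m=l==j; zt=np.percentile(Z[m],90); t=m&(Z>zt-.006)
        q=(L[t]*1000).astype(np.float32); rr=cv2.minAreaRect(q)
        print('blob px',c[j].round(),'n',s[j,4],'ztop',zt.round(4),'rect(sander mm)',[np.round(a,1) for a in rr],'hsv',np.median(H[m],0),'box corners',cv2.boxPoints(rr).round(0).tolist())
    red=bay&((H[...,0]<6)|(H[...,0]>174))&(H[...,1]>150)&(H[...,2]>80)
    yel=bay&(H[...,0]>24)&(H[...,0]<36)&(H[...,1]>150)&(H[...,2]>100)
    org=bay&(H[...,0]>6)&(H[...,0]<22)&(H[...,1]>150)&(H[...,2]>100)&(Z>.066)
    ax=np.array([.080,.035])
    for nm,m in [('red',red),('yel',yel),('org',org)]:
        k,l,s,c=cv2.connectedComponentsWithStats(m.astype(np.uint8))
        for j in range(1,k):
            if s[j,4]<4: continue
            q=L[l==j]; v=q.mean(0)-ax
            print(nm,c[j].round(),s[j,4],'sander',q.mean(0).round(4),'z',np.median(Z[l==j]).round(4),'rad',np.hypot(*v).round(4),'ang',np.arctan2(v[1],v[0]).round(3))
if __name__=='__main__':
    n=sys.argv[1]; img,d,C=look('wrist',n); analyse(img,d,C)
E
python3 - <<'E'
from bay import *
z=np.load('w2.npz'); C=campose('wrist',dict(ee_pos=z['pos'],eef_rot=z['rot']))
analyse(cv2.imread('pics/w2.png')[:,:,::-1].copy(),z['d'],C)
E
```

```text
floor z 0.030418284250830874
blob px [243. 200.] n 605 ztop 0.0613 rect(sander mm) [array([-83.8,  83.9]), array([50.4, 26.2]), np.float64(8.6)] hsv [ 18. 102. 239.] box corners [[-111.0, 93.0], [-107.0, 67.0], [-57.0, 75.0], [-61.0, 101.0]]
blob px [373. 215.] n 88 ztop 0.0814 rect(sander mm) [array([-102.2, -122.3]), array([ 7.2, 28.3]), np.float64(89.8)] hsv [  2.  22. 198.] box corners [[-116.0, -126.0], [-88.0, -126.0], [-88.0, -119.0], [-116.0, -119.0]]
red [266.  60.] 29 sander [0.1282 0.0406] z 0.0461 rad 0.0485 ang 0.115
red [260.  65.] 5 sander [0.1227 0.0493] z 0.0442 rad 0.0451 ang 0.323
red [268.  74.] 80 sander [0.1095 0.0384] z 0.0454 rad 0.0297 ang 0.115
yel [225.  81.] 13 sander [0.0986 0.1029] z 0.0457 rad 0.0704 ang 1.304
yel [233.  84.] 14 sander [0.0954 0.0905] z 0.0477 rad 0.0576 ang 1.301
org [336. 120.] 103 sander [ 0.041  -0.0632] z 0.0789 rad 0.1056 ang -1.949
```

```bash
cat > to.py <<'E'
# args: sander x y z(world) yaw_sander tilt_y back   -> rows to tool pose, TCP backed off along tool axis
import sys
from arc import *
a=[float(v) for v in sys.argv[1:]]
x,y,z,yw,t,back=a[:6]; smax=a[6] if len(a)>6 else .036
yaw=yw+4.95
R1=R.from_euler('z',yaw,degrees=True)*R.from_euler('x',180,degrees=True)*R.from_euler('y',t,degrees=True)
P=s2w(x,y,z)-back*R1.as_matrix()[:,2]
o=ctrl.get_obs()
print('target',P.round(4),'now',np.round(o['ee_pos'],4),'now sander',w2s(o['ee_pos']).round(4),'rpy',np.degrees(o['eef_rot']).round(1),'F',o['force'].round(1),'w',round(o['grip_width'],4))
show(plan(P,yaw,(0,t),smax=smax,rmax=6.8))
E
python3 to.py -.084 .090 .036 98.6 20 .2
```

```text
target [0.4825 0.1156 0.2239] now [0.5229 0.0577 0.3539] now sander [-0.0385 -0.0388  0.3539] rpy [179.2  -1.2   5.1] F [-0.6 -0.4  1. ] w 0.06
[{"x": -0.003, "y": -0.004, "z": 0.009, "ax": 1.2, "ay": 1.0, "az": -6.5}, {"x": -0.002, "y": -0.004, "z": 0.009, "ax": 1.2, "ay": 1.0, "az": -6.5}, {"x": -0.002, "y": -0.004, "z": 0.009, "ax": 1.2, "ay": 1.0, "az": -6.5}, {"x": -0.002, "y": -0.004, "z": 0.009, "ax": 1.2, "ay": 1.0, "az": -6.5}, {"x": -0.001, "y": -0.004, "z": 0.009, "ax": 1.2, "ay": 1.0, "az": -6.5}]
[{"x": -0.001, "y": -0.004, "z": 0.009, "ax": 1.2, "ay": 1.0, "az": -6.5}, {"x": -0.001, "y": -0.004, "z": 0.009, "ax": 1.2, "ay": 1.0, "az": -6.5}, {"x": 0.0, "y": -0.004, "z": 0.009, "ax": 1.2, "ay": 1.0, "az": -6.5}, {"x": 0.0, "y": -0.004, "z": 0.009, "ax": 1.2, "ay": 1.0, "az": -6.5}, {"x": 0.0, "y": -0.004, "z": 0.009, "ax": 1.2, "ay": 1.0, "az": -6.5}]
[{"x": 0.001, "y": -0.003, "z": 0.009, "ax": 1.2, "ay": 1.0, "az": -6.5}, {"x": 0.001, "y": -0.003, "z": 0.009, "ax": 1.2, "ay": 1.0, "az": -6.5}, {"x": 0.001, "y": -0.003, "z": 0.009, "ax": 1.2, "ay": 1.0, "az": -6.5}, {"x": 0.001, "y": -0.002, "z": 0.01, "ax": 1.2, "ay": 1.0, "az": -6.5}, {"x": 0.001, "y": -0.002, "z": 0.01, "ax": 1.2, "ay": 1.0, "az": -6.5}]
```

Request:
step_arm(steps=[{"x":-0.003,"y":-0.004,"z":0.009,"ax":1.2,"ay":1,"az":-6.5,"claw":0.075},{"x":-0.002,"y":-0.004,"z":0.009,"ax":1.2,"ay":1,"az":-6.5,"claw":0.075},{"x":-0.002,"y":-0.004,"z":0.009,"ax":1.2,"ay":1,"az":-6.5,"claw":0.075},{"x":-0.002,"y":-0.004,"z":0.009,"ax":1.2,"ay":1,"az":-6.5,"claw":0.075},{"x":-0.001,"y":-0.004,"z":0.009,"ax":1.2,"ay":1,"az":-6.5,"claw":0.075}])

```text
time_s: 12.23
ee_pos: [0.5107, 0.0807, 0.3149]
eef_rot: [-3.094, -0.134, 0.68]
force: [0.3, 0.0, 0.6]
grip_width: 0.0753
```

Request:
step_arm(steps=[{"x":-0.001,"y":-0.004,"z":0.009,"ax":1.2,"ay":1,"az":-6.5,"claw":0.075},{"x":-0.001,"y":-0.004,"z":0.009,"ax":1.2,"ay":1,"az":-6.5,"claw":0.075},{"x":0,"y":-0.004,"z":0.009,"ax":1.2,"ay":1,"az":-6.5,"claw":0.075},{"x":0,"y":-0.004,"z":0.009,"ax":1.2,"ay":1,"az":-6.5,"claw":0.075},{"x":0,"y":-0.004,"z":0.009,"ax":1.2,"ay":1,"az":-6.5,"claw":0.075}])

```text
time_s: 12.65
ee_pos: [0.4973, 0.1058, 0.2766]
eef_rot: [-3.111, -0.26, 1.294]
force: [0.3, 0.3, 0.3]
grip_width: 0.0751
```

```bash
python3 to.py -.084 .090 .036 98.6 20 .2; python3 bay.py w3
```

```text
target [0.4825 0.1156 0.2239] now [0.4973 0.1058 0.2766] now sander [-0.0599  0.0113  0.2766] rpy [-178.2  -14.9   74.1] F [0.3 0.3 0.3] w 0.0751
[{"x": -0.002, "y": -0.003, "z": 0.011, "ax": 1.4, "ay": 0.9, "az": -5.6}, {"x": -0.002, "y": -0.003, "z": 0.011, "ax": 1.4, "ay": 0.9, "az": -5.6}, {"x": -0.001, "y": -0.003, "z": 0.011, "ax": 1.4, "ay": 0.9, "az": -5.6}, {"x": -0.001, "y": -0.003, "z": 0.011, "ax": 1.4, "ay": 0.9, "az": -5.6}, {"x": -0.001, "y": -0.003, "z": 0.011, "ax": 1.4, "ay": 0.9, "az": -5.6}]
floor z 0.030336316825929688
blob px [292. 177.] n 762 ztop 0.0613 rect(sander mm) [array([-83.5,  84.4]), array([49.9, 26.2]), np.float64(8.3)] hsv [ 17. 102. 239.] box corners [[-110.0, 94.0], [-106.0, 68.0], [-57.0, 75.0], [-61.0, 101.0]]
blob px [330. 334.] n 199 ztop 0.0813 rect(sander mm) [array([-104.7, -122. ]), array([ 7.7, 33.7]), np.float64(89.7)] hsv [  2.  21. 200.] box corners [[-122.0, -126.0], [-88.0, -126.0], [-88.0, -118.0], [-122.0, -118.0]]
red [441. 148.] 6 sander [0.126  0.0518] z 0.0363 rad 0.0489 ang 0.35
red [440. 156.] 107 sander [0.1164 0.0409] z 0.0455 rad 0.0369 ang 0.161
yel [410. 122.] 24 sander [0.0959 0.1004] z 0.0431 rad 0.0673 ang 1.333
org [425. 247.] 55 sander [ 0.0447 -0.0609] z 0.0788 rad 0.1022 ang -1.923
```

View pics/w3.png

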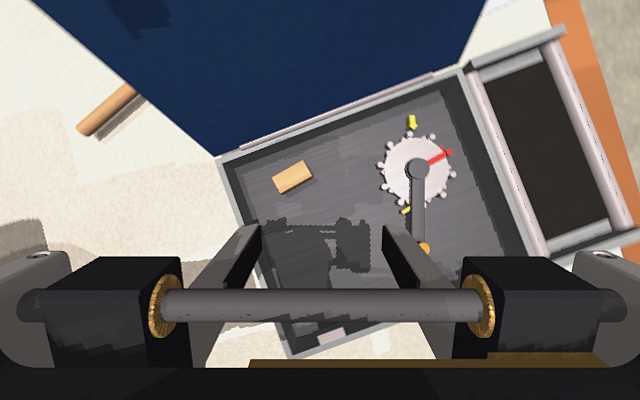

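Request:
step_arm(steps=[{"x":-0.002,"y":-0.003,"z":0.011,"ax":1.4,"ay":0.9,"az":-5.6,"claw":0.075},{"x":-0.002,"y":-0.003,"z":0.011,"ax":1.4,"ay":0.9,"az":-5.6,"claw":0.075},{"x":-0.001,"y":-0.003,"z":0.011,"ax":1.4,"ay":0.9,"az":-5.6,"claw":0.075},{"x":-0.001,"y":-0.003,"z":0.011,"ax":1.4,"ay":0.9,"az":-5,"claw":0.075},{"x":-0.001,"y":-0.003,"z":0.011,"ax":1.4,"ay":0.9,"az":-4,"claw":0.075}])

```text
time_s: 13.12
ee_pos: [0.4828, 0.1209, 0.2264]
eef_rot: [-3.136, -0.35, 1.788]
force: [-0.7, -0.0, -0.0]
grip_width: 0.0749
```

```bash
python3 to.py -.084 .090 .036 98.6 20 .05
```

```text
target [0.4705 0.1655 0.083 ] now [0.4828 0.1209 0.2264] now sander [-0.073   0.0276  0.2264] rpy [-179.7  -20.   102.4] F [-0.7 -0.  -0. ] w 0.0749
[{"x": -0.001, "y": 0.0, "z": 0.03, "ax": 0.0, "ay": 0.0, "az": -0.2}, {"x": -0.001, "y": 0.0, "z": 0.03, "ax": 0.0, "ay": 0.0, "az": -0.2}, {"x": -0.001, "y": 0.0, "z": 0.03, "ax": 0.0, "ay": 0.0, "az": -0.2}, {"x": -0.001, "y": 0.0, "z": 0.03, "ax": 0.0, "ay": 0.0, "az": -0.2}, {"x": -0.001, "y": 0.0, "z": 0.03, "ax": 0.0, "ay": 0.0, "az": -0.2}]
```

Request:
step_arm(steps=[{"x":-0.001,"y":0,"z":0.03,"ax":0,"ay":0,"az":-0.2,"claw":0.075},{"x":-0.001,"y":0,"z":0.03,"ax":0,"ay":0,"az":-0.2,"claw":0.075},{"x":-0.001,"y":0,"z":0.03,"ax":0,"ay":0,"az":-0.2,"claw":0.075},{"x":-0.001,"y":0,"z":0.03,"ax":0,"ay":0,"az":-0.2,"claw":0.075},{"x":-0.001,"y":0,"z":0.026,"ax":0,"ay":0,"az":-0.2,"claw":0.075}])

```text
time_s: 13.53
ee_pos: [0.4777, 0.1695, 0.0905]
eef_rot: [3.131, -0.345, 1.805]
force: [0.3, -0.4, 0.2]
grip_width: 0.0749
```

```bash
python3 to.py -.084 .090 .036 98.6 20 .0 .022
```

```text
target [0.4664 0.1821 0.036 ] now [0.4777 0.1695 0.0905] now sander [-0.0739  0.0764  0.0905] rpy [179.4 -19.8 103.4] F [ 0.3 -0.4  0.2] w 0.0749
[{"x": -0.001, "y": -0.003, "z": 0.019, "ax": 0.2, "ay": 0.1, "az": 0.0}, {"x": -0.002, "y": -0.003, "z": 0.019, "ax": 0.2, "ay": 0.1, "az": 0.0}, {"x": -0.002, "y": -0.003, "z": 0.019, "ax": 0.2, "ay": 0.1, "az": 0.0}]
```

Request:
step_arm(steps=[{"x":-0.003,"y":-0.008,"z":0.01,"ax":0,"ay":0,"az":0,"claw":0.075},{"x":-0.001,"y":-0.001,"z":0.018,"ax":0,"ay":0,"az":0,"claw":0.075},{"x":-0.001,"y":0,"z":0.02,"ax":0,"ay":0,"az":0,"claw":0.075},{"x":0,"y":0,"z":0.005,"ax":0,"ay":0,"az":0,"claw":0.075}])

```text
time_s: 13.87
ee_pos: [0.4667, 0.1854, 0.0364]
eef_rot: [3.136, -0.344, 1.799]
force: [-1.5, 0.5, -0.6]
grip_width: 0.075
```

```bash
python3 to.py -.084 .090 .036 98.6 20 .0 .022
```

```text
target [0.4664 0.1821 0.036 ] now [0.4667 0.1854 0.0364] now sander [-0.0835  0.0933  0.0364] rpy [179.7 -19.7 103.1] F [-1.5  0.5 -0.6] w 0.075
[{"x": -0.003, "y": -0.001, "z": -0.001, "ax": 0.5, "ay": 0.3, "az": -0.4}]
```

Request:
step_arm(steps=[{"x":-0.004,"y":0,"z":-0.001,"ax":0,"ay":0,"az":0,"claw":0.0},{"x":0,"y":0,"z":0,"ax":0,"ay":0,"az":0,"claw":0.0},{"x":0,"y":0,"z":0,"ax":0,"ay":0,"az":0,"claw":0.0},{"x":0,"y":0,"z":0,"ax":0,"ay":0,"az":0,"claw":0.0},{"x":0,"y":0,"z":0,"ax":0,"ay":0,"az":0,"claw":0.0}], grip_force=30)

```text
time_s: 14.28
ee_pos: [0.4705, 0.1825, 0.0399]
eef_rot: [3.133, -0.343, 1.798]
force: [-0.4, 0.2, -0.6]
grip_width: 0.0501
```

Request:
step_arm(steps=[{"x":0,"y":0,"z":-0.025,"ax":0,"ay":0,"az":0,"claw":0.0},{"x":0,"y":0,"z":-0.035,"ax":0,"ay":0,"az":0,"claw":0.0},{"x":0,"y":0,"z":-0.04,"ax":0,"ay":0,"az":0,"claw":0.0},{"x":0,"y":0,"z":-0.04,"ax":0,"ay":0,"az":0,"claw":0.0},{"x":0,"y":0,"z":-0.04,"ax":0,"ay":0,"az":0,"claw":0.0}])

```text
time_s: 14.7
ee_pos: [0.4796, 0.1215, 0.2112]
eef_rot: [-3.137, -0.343, 1.794]
force: [0.5, -0.5, -0.5]
grip_width: 0.05
```

```bash
python3 - <<'E'
from bay import *
z=np.load('w2.npz'); C=campose('wrist',dict(ee_pos=z['pos'],eef_rot=z['rot']))
img=cv2.imread('pics/w2.png')[:,:,::-1].copy(); W=xyz(z['d'],C)
for nm,(I,WW) in {'w2':(img,W),'top':(lambda a:(a[0],xyz(a[1],a[2])))(look('top'))}.items():
    X=WW[...,0];Y=WW[...,1];Z=WW[...,2]
    m=(Y<-.2)&(Y>-.5)&(X>.35)&(X<.68)&(Z>.042)&(Z<.058)
    k,l,s,c=cv2.connectedComponentsWithStats(m.astype(np.uint8),connectivity=8)
    q=WW[m]
    H=hsv(I); m2=(Y<-.2)&(Y>-.45)&(X>.4)&(X<.68)&(Z>.0)&(Z<.012)&(H[...,0]>18)&(H[...,0]<32)&(H[...,1]>60)
    print(nm,m.sum(),cv2.minAreaRect((q[:,:2]*1000).astype(np.float32)) if len(q) else 0,'floor',WW[m2].mean(0),m2.sum(),cv2.minAreaRect((WW[m2][:,:2]*1000).astype(np.float32)))
o=ctrl.get_obs();print(o['ee_pos'],o['grip_width'],o['force'])
E
```

```text
w2 1838 ((483.33758544921875, -329.89337158203125), (209.945556640625, 182.8551025390625), 3.0121161937713623) floor [ 0.4985723  -0.35109179  0.00594526] 1032 ((531.3908081054688, -325.0528564453125), (269.3939514160156, 176.57534790039062), 2.6285359859466553)
top 473 ((482.5441589355469, -343.15155029296875), (299.13177490234375, 230.27064514160156), 85.3089370727539) floor [ 0.50053939 -0.33247171  0.00741343] 915 ((490.0050964355469, -329.614013671875), (188.41612243652344, 178.41123962402344), 2.986204147338867)
[0.48256516 0.11988553 0.21884669] 0.049917552111770506 [ 0.57312367 -0.86239369  7.02643423]
```

```bash
python3 plan.py 0.483 -0.325 0.20 95 0 0
```

```text
[{"x": -0.035, "y": -0.008, "z": -0.011, "ax": -0.1, "ay": -1.6, "az": 0.7}, {"x": -0.035, "y": -0.008, "z": -0.01, "ax": -0.1, "ay": -1.6, "az": 0.7}, {"x": -0.035, "y": -0.007, "z": -0.009, "ax": -0.1, "ay": -1.6, "az": 0.7}, {"x": -0.036, "y": -0.007, "z": -0.008, "ax": -0.1, "ay": -1.6, "az": 0.7}, {"x": -0.036, "y": -0.007, "z": -0.007, "ax": -0.1, "ay": -1.6, "az": 0.7}]
[{"x": -0.036, "y": -0.006, "z": -0.006, "ax": -0.1, "ay": -1.6, "az": 0.7}, {"x": -0.036, "y": -0.006, "z": -0.005, "ax": -0.1, "ay": -1.6, "az": 0.7}, {"x": -0.037, "y": -0.005, "z": -0.004, "ax": -0.1, "ay": -1.6, "az": 0.7}, {"x": -0.037, "y": -0.005, "z": -0.003, "ax": -0.1, "ay": -1.6, "az": 0.7}, {"x": -0.037, "y": -0.004, "z": -0.002, "ax": -0.1, "ay": -1.6, "az": 0.7}]
[{"x": -0.037, "y": -0.004, "z": -0.001, "ax": -0.1, "ay": -1.6, "az": 0.7}, {"x": -0.037, "y": -0.004, "z": 0.001, "ax": -0.1, "ay": -1.6, "az": 0.7}]
```

Request:
step_arm(steps=[{"x":-0.03,"y":-0.007,"z":-0.011,"ax":0,"ay":-1.6,"az":0.7,"claw":0.0},{"x":-0.035,"y":-0.008,"z":-0.01,"ax":0,"ay":-1.6,"az":0.7,"claw":0.0},{"x":-0.035,"y":-0.007,"z":-0.009,"ax":0,"ay":-1.6,"az":0.7,"claw":0.0},{"x":-0.036,"y":-0.007,"z":-0.008,"ax":0,"ay":-1.6,"az":0.7,"claw":0.0},{"x":-0.036,"y":-0.007,"z":-0.007,"ax":0,"ay":-1.6,"az":0.7,"claw":0.0}])

```text
time_s: 15.17
ee_pos: [0.4838, -0.0662, 0.2218]
eef_rot: [3.139, -0.192, 1.737]
force: [1.2, 1.2, -0.2]
grip_width: 0.0495
```

Request:
step_arm(steps=[{"x":-0.036,"y":-0.006,"z":-0.006,"ax":0,"ay":-1.6,"az":0.7,"claw":0.0},{"x":-0.036,"y":-0.006,"z":-0.005,"ax":0,"ay":-1.6,"az":0.7,"claw":0.0},{"x":-0.037,"y":-0.005,"z":-0.004,"ax":0,"ay":-1.6,"az":0.7,"claw":0.0},{"x":-0.037,"y":-0.005,"z":-0.003,"ax":0,"ay":-1.6,"az":0.7,"claw":0.0},{"x":-0.037,"y":-0.004,"z":-0.002,"ax":0,"ay":-1.6,"az":0.7,"claw":0.0}])

```text
time_s: 15.58
ee_pos: [0.4819, -0.2624, 0.22]
eef_rot: [-3.139, -0.042, 1.671]
force: [0.8, -0.0, -0.6]
grip_width: 0.05
```

```bash
python3 plan.py 0.483 -0.325 0.10 95 0 0
```

```text
[{"x": -0.017, "y": -0.001, "z": 0.029, "ax": 0.0, "ay": -0.6, "az": 0.2}, {"x": -0.017, "y": -0.001, "z": 0.029, "ax": 0.0, "ay": -0.6, "az": 0.2}, {"x": -0.016, "y": -0.001, "z": 0.03, "ax": 0.0, "ay": -0.6, "az": 0.2}, {"x": -0.016, "y": -0.001, "z": 0.03, "ax": 0.0, "ay": -0.6, "az": 0.2}]
```

Request:
step_arm(steps=[{"x":-0.02,"y":-0.001,"z":0.022,"ax":0,"ay":0,"az":0.2,"claw":0.0},{"x":-0.02,"y":-0.001,"z":0.029,"ax":0,"ay":0,"az":0.2,"claw":0.0},{"x":-0.014,"y":-0.001,"z":0.032,"ax":0,"ay":0,"az":0.2,"claw":0.0},{"x":-0.008,"y":-0.001,"z":0.032,"ax":0,"ay":0,"az":0,"claw":0.0},{"x":0,"y":0,"z":0.02,"ax":0,"ay":0,"az":0,"claw":0.0}])

```text
time_s: 16.0
ee_pos: [0.4839, -0.3316, 0.0843]
eef_rot: [3.134, -0.029, 1.65]
force: [-1.1, 0.3, -0.4]
grip_width: 0.0496
```

```bash
python3 plan.py 0.483 -0.327 0.03 95 0 0;python3 -c "
from h import *
o=ctrl.get_obs();print(o['ee_pos'],o['grip_width'])"
```

```text
[{"x": 0.002, "y": 0.0, "z": 0.027, "ax": 0.2, "ay": -0.8, "az": -0.2}, {"x": 0.002, "y": 0.0, "z": 0.027, "ax": 0.2, "ay": -0.8, "az": -0.2}]
[ 0.48385883 -0.33160081  0.08427439] 0.04958782406255688
```

Request:
step_arm(steps=[{"x":0,"y":0,"z":0.025,"ax":0,"ay":0,"az":0,"claw":0.0},{"x":0,"y":0,"z":0.016,"ax":0,"ay":0,"az":0,"claw":0.0},{"x":0,"y":0,"z":0.003,"ax":0,"ay":0,"az":0,"claw":0.0},{"x":0,"y":0,"z":0,"ax":0,"ay":0,"az":0,"claw":0.0}])

```text
time_s: 16.33
ee_pos: [0.4817, -0.3303, 0.0342]
eef_rot: [3.138, -0.033, 1.647]
force: [0.8, 0.3, -0.2]
grip_width: 0.0499
```

Request:
step_arm(steps=[{"x":0,"y":0,"z":0.006,"ax":0,"ay":0,"az":0,"claw":0.0},{"x":0,"y":0,"z":0,"ax":0,"ay":0,"az":0,"claw":0.08},{"x":0,"y":0,"z":0,"ax":0,"ay":0,"az":0,"claw":0.08},{"x":0,"y":0,"z":0,"ax":0,"ay":0,"az":0,"claw":0.08},{"x":0,"y":0,"z":0,"ax":0,"ay":0,"az":0,"claw":0.08}])

```text
time_s: 16.75
ee_pos: [0.4837, -0.3314, 0.0326]
eef_rot: [3.133, -0.028, 1.647]
force: [0.5, -1.1, 0.2]
grip_width: 0.0728
```

Request:
step_arm(steps=[{"x":0,"y":0,"z":-0.03,"ax":0,"ay":0,"az":0,"claw":0.08},{"x":0,"y":0,"z":-0.04,"ax":0,"ay":0,"az":0,"claw":0.08},{"x":0,"y":0,"z":-0.04,"ax":0,"ay":0,"az":0,"claw":0.08},{"x":0,"y":0,"z":-0.04,"ax":0,"ay":0,"az":0,"claw":0.08},{"x":0,"y":0,"z":-0.02,"ax":0,"ay":0,"az":0,"claw":0.08}])

```text
time_s: 17.17
ee_pos: [0.4809, -0.3349, 0.2068]
eef_rot: [3.138, -0.033, 1.647]
force: [-0.3, -0.3, -0.4]
grip_width: 0.0801
```

```bash
python3 - <<'E'
from h import *
o=ctrl.get_obs();print(o['ee_pos'],o['grip_width'])
look('wrist','w4'); img,d,C=look('scene','s2')
E
```

```text
[ 0.48088376 -0.33489953  0.20675636] 0.08012307569517305
```

View pics/w4.png

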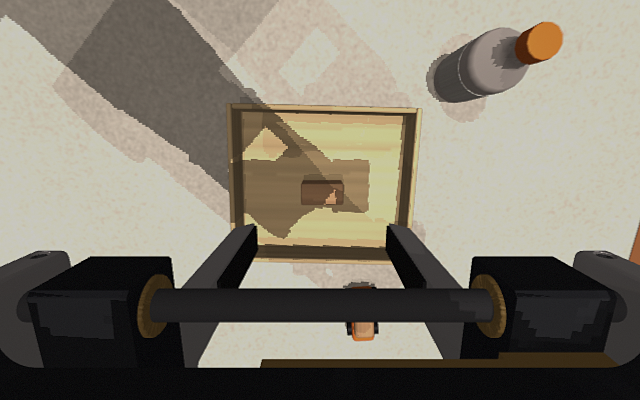

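View pics/s2.png

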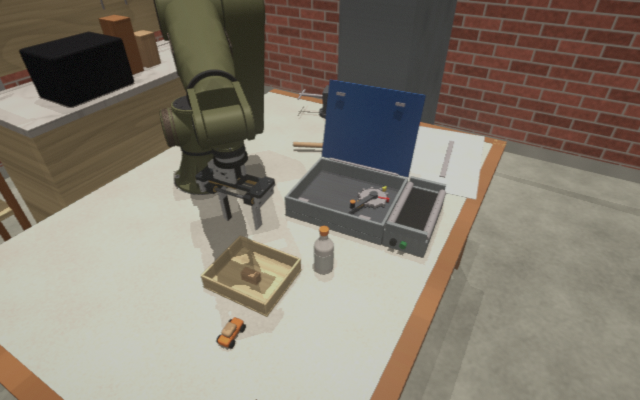

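```bash
python3 to.py .038 -.062 .25 90 0 0 .04
```

```text
target [0.6011 0.0412 0.25  ] now [ 0.4814 -0.3352  0.2063] now sander [-0.1138 -0.4267  0.2063] rpy [179.7  -1.8  94.4] F [ 0.   0.3 -0.2] w 0.0801
[{"x": 0.037, "y": 0.015, "z": -0.003, "ax": 0.0, "ay": -0.2, "az": -0.1}, {"x": 0.037, "y": 0.015, "z": -0.003, "ax": 0.0, "ay": -0.2, "az": -0.1}, {"x": 0.037, "y": 0.015, "z": -0.003, "ax": 0.0, "ay": -0.2, "az": -0.1}, {"x": 0.037, "y": 0.015, "z": -0.004, "ax": 0.0, "ay": -0.2, "az": -0.1}, {"x": 0.037, "y": 0.015, "z": -0.004, "ax": 0.0, "ay": -0.2, "az": -0.1}]
[{"x": 0.037, "y": 0.015, "z": -0.004, "ax": 0.0, "ay": -0.2, "az": -0.1}, {"x": 0.037, "y": 0.015, "z": -0.004, "ax": 0.0, "ay": -0.2, "az": -0.1}, {"x": 0.037, "y": 0.015, "z": -0.004, "ax": 0.0, "ay": -0.2, "az": -0.1}, {"x": 0.037, "y": 0.015, "z": -0.004, "ax": 0.0, "ay": -0.2, "az": -0.1}, {"x": 0.037, "y": 0.015, "z": -0.004, "ax": 0.0, "ay": -0.2, "az": -0.1}]
```

Request:
step_arm(steps=[{"x":0.03,"y":0.01,"z":-0.015,"ax":0,"ay":0,"az":0,"claw":0.05},{"x":0.037,"y":0.015,"z":-0.015,"ax":0,"ay":0,"az":0,"claw":0.05},{"x":0.037,"y":0.015,"z":-0.01,"ax":0,"ay":0,"az":0,"claw":0.05},{"x":0.037,"y":0.015,"z":-0.005,"ax":0,"ay":0,"az":0,"claw":0.05},{"x":0.037,"y":0.015,"z":0,"ax":0,"ay":0,"az":0,"claw":0.05}])

```text
time_s: 17.68
ee_pos: [0.5365, -0.1533, 0.257]
eef_rot: [3.138, -0.032, 1.637]
force: [0.9, -0.1, -0.3]
grip_width: 0.0513
```

Request:
step_arm(steps=[{"x":0.037,"y":0.015,"z":0,"ax":0,"ay":-0.4,"az":0,"claw":0.05},{"x":0.037,"y":0.015,"z":0,"ax":0,"ay":-0.4,"az":0,"claw":0.05},{"x":0.037,"y":0.015,"z":0,"ax":0,"ay":-0.4,"az":0,"claw":0.05},{"x":0.037,"y":0.015,"z":0,"ax":0,"ay":-0.4,"az":0,"claw":0.05},{"x":0.03,"y":0.015,"z":0,"ax":0,"ay":0,"az":0,"claw":0.05}])

```text
time_s: 18.1
ee_pos: [0.6001, 0.0396, 0.2594]
eef_rot: [3.138, -0.003, 1.636]
force: [0.6, -1.0, -0.3]
grip_width: 0.0502
```

```bash
python3 to.py .038 -.062 .25 90 0 0 .04; python3 bay.py w5
```

```text
target [0.6011 0.0412 0.25  ] now [0.6001 0.0396 0.2594] now sander [ 0.0369 -0.0635  0.2594] rpy [179.8  -0.2  93.8] F [ 0.6 -1.  -0.3] w 0.0502
[{"x": 0.001, "y": 0.001, "z": 0.009, "ax": 0.2, "ay": -0.2, "az": -1.2}]
floor z 0.03041528595952292
blob px [209. 234.] n 193 ztop 0.0811 rect(sander mm) [array([-104.6, -122. ]), array([ 7.8, 34.4]), np.float64(89.8)] hsv [  2.  21. 197.] box corners [[-122.0, -126.0], [-87.0, -126.0], [-87.0, -118.0], [-122.0, -118.0]]
red [390.  86.] 6 sander [0.1251 0.0516] z 0.0432 rad 0.0481 ang 0.351
red [384.  95.] 138 sander [0.1167 0.0406] z 0.0457 rad 0.0371 ang 0.153
yel [368.  46.] 32 sander [0.096 0.097] z 0.0468 rad 0.064 ang 1.318
org [325. 184.] 141 sander [ 0.0416 -0.0619] z 0.0788 rad 0.1042 ang -1.948
```

View pics/w5.png

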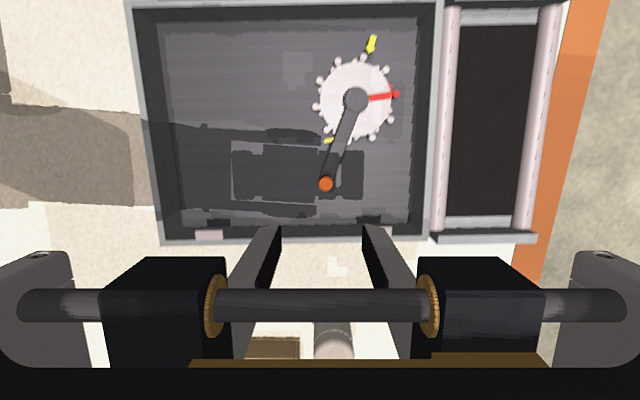

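```bash
cat > wheel.py <<'E'
from bay import *
def wheel(img,d,C,ref=None):
    W=xyz(d,C); L=(W[...,:2]-S0)@RS; Z=W[...,2]; H=hsv(img)
    bay=(abs(L[...,0])<.158)&(abs(L[...,1])<.128)
    w=bay&(abs(Z-.046)<.004)&(H[...,1]<60)&(H[...,2]>140)&(np.hypot(L[...,0]-.08,L[...,1]-.035)<.062)
    q=(L[w]*1000).astype(np.float32)
    from scipy.optimize import least_squares
    r=np.hypot(q[:,0]-80,q[:,1]-35); 
    print('n',len(q),'enclosing',cv2.minEnclosingCircle(q))
    hub=bay&(Z>.050)&(Z<.068)&(np.hypot(L[...,0]-.08,L[...,1]-.035)<.05)
    print('lever pts z',np.percentile(Z[hub],[5,50,95]).round(4) if hub.any() else None)
    red=bay&((H[...,0]<8)|(H[...,0]>172))&(H[...,1]>130)&(H[...,2]>60)&(abs(Z-.046)<.005)
    q=L[red]-[.08,.035]; rr=np.hypot(*q.T); t=q[rr>.03]
    print('red',len(q),'r range',rr.min().round(4),rr.max().round(4),'ang all',np.arctan2(*q.mean(0)[::-1]).round(3),'outer',np.arctan2(*t.mean(0)[::-1]).round(3))
    yel=bay&(H[...,0]>23)&(H[...,0]<36)&(H[...,1]>130)&(H[...,2]>90)&(np.hypot(L[...,0]-.08,L[...,1]-.035)>.054)&(np.hypot(L[...,0]-.08,L[...,1]-.035)<.08)&(L[...,1]>0.03)
    q=L[yel]-[.08,.035]; zz=Z[yel]; rr=np.hypot(*q.T); aa=np.arctan2(q[:,1],q[:,0])
    print('yel',len(q),'r',rr.min().round(4),rr.max().round(4),'z',np.percentile(zz,[5,50,95]).round(4),'ang',aa.mean().round(3),aa.min().round(3),aa.max().round(3))
    for lo,hi in [(.054,.06),(.06,.066),(.066,.08)]:
        m=(rr>=lo)&(rr<hi)
        if m.any(): print('  ',lo,aa[m].mean().round(3),aa[m].min().round(3),aa[m].max().round(3),zz[m].mean().round(4))
if __name__=='__main__':
    img,d,C=look('wrist',sys.argv[1]); wheel(img,d,C)
    a=cv2.imread(f'pics/{sys.argv[1]}.png'); p=proj(s2w(.08,.035,.046),C)[0].astype(int)
    x0,y0=max(p[0]-70,0),max(p[1]-70,0); cv2.imwrite(f'pics/{sys.argv[1]}c.png',cv2.resize(a[y0:y0+140,x0:x0+140],(700,700) if 0 else (600,600),interpolation=cv2.INTER_CUBIC)); print('axis px',p,'crop origin',x0,y0)
E
python3 wheel.py w6
```

```text
n 3564 enclosing ((80.21479797363281, 34.28321075439453), 53.88241195678711)
lever pts z [0.054  0.0567 0.0594]
red 199 r range 0.0171 0.0534 ang all 0.134 outer 0.141
yel 118 r 0.0544 0.0742 z [0.0376 0.0471 0.0498] ang 1.294 1.204 1.373
   0.054 1.295 1.204 1.373 0.0481
   0.06 1.29 1.211 1.36 0.047
   0.066 1.295 1.241 1.34 0.0448
axis px [353 104] crop origin 283 34
```

View pics/w6c.png

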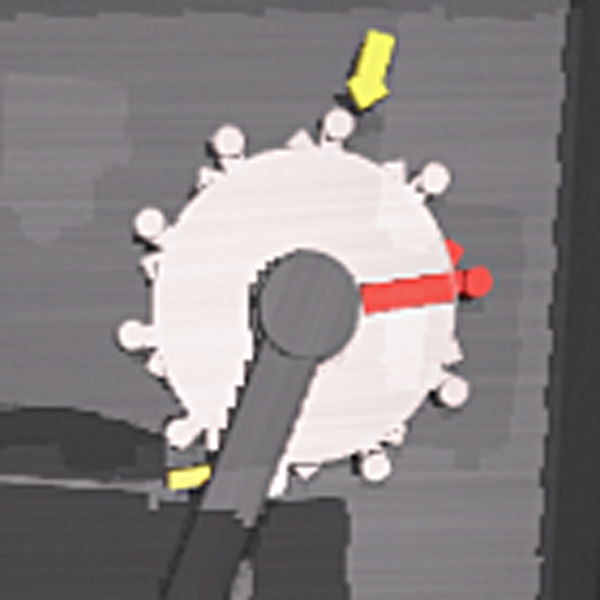

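```bash
python3 to.py .0416 -.062 .062 90 0 0 .036
```

```text
target [0.6047 0.0415 0.062 ] now [0.6006 0.0413 0.2585] now sander [ 0.0375 -0.0619  0.2585] rpy [179.8  -0.2  94. ] F [-0.4  0.2 -0.1] w 0.0499
[{"x": 0.0, "y": 0.001, "z": 0.033, "ax": 0.0, "ay": 0.0, "az": -0.2}, {"x": 0.0, "y": 0.001, "z": 0.033, "ax": 0.0, "ay": 0.0, "az": -0.2}, {"x": 0.0, "y": 0.001, "z": 0.033, "ax": 0.0, "ay": 0.0, "az": -0.2}, {"x": 0.0, "y": 0.001, "z": 0.033, "ax": 0.0, "ay": 0.0, "az": -0.2}, {"x": 0.0, "y": 0.001, "z": 0.033, "ax": 0.0, "ay": 0.0, "az": -0.2}]
[{"x": 0.0, "y": 0.001, "z": 0.033, "ax": 0.0, "ay": 0.0, "az": -0.2}]
```

Request:
step_arm(steps=[{"x":0,"y":0.001,"z":0.033,"ax":0,"ay":0,"az":-0.2,"claw":0.05},{"x":0,"y":0.001,"z":0.033,"ax":0,"ay":0,"az":-0.2,"claw":0.05},{"x":0,"y":0.001,"z":0.033,"ax":0,"ay":0,"az":-0.2,"claw":0.05},{"x":0,"y":0.001,"z":0.028,"ax":0,"ay":0,"az":-0.2,"claw":0.05},{"x":0,"y":0,"z":0,"ax":0,"ay":0,"az":0,"claw":0.05}])

```text
time_s: 18.62
ee_pos: [0.6046, 0.0427, 0.1259]
eef_rot: [3.137, -0.003, 1.658]
force: [-1.7, -0.9, -1.0]
grip_width: 0.0499
```

```bash
python3 to.py .0416 -.062 .062 90 0 0 .036
```

```text
target [0.6047 0.0415 0.062 ] now [0.6046 0.0427 0.1259] now sander [ 0.0416 -0.0609  0.1259] rpy [179.7  -0.2  95. ] F [-1.7 -0.9 -1. ] w 0.0499
[{"x": -0.001, "y": 0.0, "z": 0.032, "ax": 0.1, "ay": -0.1, "az": 0.0}, {"x": -0.001, "y": 0.0, "z": 0.032, "ax": 0.1, "ay": -0.1, "az": 0.0}]
```

Request:
step_arm(steps=[{"x":-0.001,"y":0,"z":0.03,"ax":0,"ay":0,"az":0,"claw":0.05},{"x":0,"y":0,"z":0.026,"ax":0,"ay":0,"az":0,"claw":0.05},{"x":0,"y":0,"z":0,"ax":0,"ay":0,"az":0,"claw":0.025},{"x":0,"y":0,"z":0,"ax":0,"ay":0,"az":0,"claw":0.025},{"x":0,"y":0,"z":0,"ax":0,"ay":0,"az":0,"claw":0.025}])

```text
time_s: 19.03
ee_pos: [0.6058, 0.0398, 0.0731]
eef_rot: [3.135, -0.003, 1.656]
force: [0.2, -0.8, -0.1]
grip_width: 0.0336
```

```bash
python3 to.py .0416 -.062 .061 90 0 0 .036
```

```text
target [0.6047 0.0415 0.061 ] now [0.6058 0.0398 0.0731] now sander [ 0.0426 -0.0638  0.0731] rpy [179.6  -0.2  94.9] F [ 0.2 -0.8 -0.1] w 0.0336
[{"x": 0.002, "y": -0.001, "z": 0.012, "ax": 0.4, "ay": -0.2, "az": -0.1}]
```

Request:
step_arm(steps=[{"x":0.002,"y":-0.001,"z":0.013,"ax":0,"ay":0,"az":0,"claw":0.025},{"x":0,"y":0,"z":0,"ax":0,"ay":0,"az":0,"claw":0.0},{"x":0,"y":0,"z":0,"ax":0,"ay":0,"az":0,"claw":0.0},{"x":0,"y":0,"z":0,"ax":0,"ay":0,"az":0,"claw":0.0}], grip_force=15)

```text
time_s: 19.37
ee_pos: [0.6068, 0.0416, 0.0645]
eef_rot: [3.128, -0.002, 1.656]
force: [-0.8, -1.1, -9.3]
grip_width: 0.0154
```

```bash
python3 to.py .0416 -.062 .061 90 0 0 .036
```

```text
target [0.6047 0.0415 0.061 ] now [0.6068 0.0416 0.0645] now sander [ 0.0437 -0.0621  0.0645] rpy [ 1.792e+02 -1.000e-01  9.490e+01] F [-0.8 -1.1 -9.3] w 0.0154
[{"x": 0.0, "y": -0.002, "z": 0.003, "ax": 0.8, "ay": -0.1, "az": -0.1}]
```

```bash
cat > lever.py <<'E'
from arc import *
# args: q_target dq_per_row
qt,dq=float(sys.argv[1]),float(sys.argv[2])
o=ctrl.get_obs(); l=w2s(o['ee_pos']); Rt=R.from_euler('xyz',o['eef_rot'])
# grasp point 19 mm behind TCP
g=np.array(o['ee_pos'])-.019*Rt.as_matrix()[:,2]; gl=w2s(g)
ax=np.array([.080,.0347]); v=gl[:2]-ax; a=np.arctan2(v[1],v[0]); q=a+np.pi/2+.45; r=np.hypot(*v)
print('q',q.round(3),'r',r.round(4),'z',o['ee_pos'][2].round(4),'rpy',np.degrees(o['eef_rot']).round(1),'F',o['force'].round(1),'w',round(o['grip_width'],4))
n=max(1,int(np.ceil(abs(qt-q)/dq))); prev=np.array(o['ee_pos']); rows=[]
for i in range(n):
    aa=a+(qt-q)*(i+1)/n; rr=r+(.105-r)*(i+1)/n; P=np.array(o['ee_pos'])+np.append(RS@(ax+rr*np.array([np.cos(aa),np.sin(aa)])-gl[:2]),0)
    s=Rt.inv().apply(P-prev); prev=P
    rows.append({k:round(float(t),4) for k,t in zip('xyz',s)})
show(rows)
E
python3 lever.py 0.92 .12
```

```text
q 0.089 r 0.1035 z 0.0645 rpy [ 1.792e+02 -1.000e-01  9.490e+01] F [-0.8 -1.1 -9.3] w 0.0154
[{"x": -0.0038, "y": 0.0117, "z": 0.0001}, {"x": -0.0024, "y": 0.0121, "z": 0.0002}, {"x": -0.001, "y": 0.0123, "z": 0.0002}, {"x": 0.0005, "y": 0.0124, "z": 0.0002}, {"x": 0.0019, "y": 0.0122, "z": 0.0002}]
[{"x": 0.0034, "y": 0.012, "z": 0.0002}, {"x": 0.0048, "y": 0.0115, "z": 0.0002}]
```

Request:
step_arm(steps=[{"x":-0.004,"y":0.012,"z":0,"ax":0,"ay":0,"az":0,"claw":0.0},{"x":-0.0025,"y":0.012,"z":0,"ax":0,"ay":0,"az":0,"claw":0.0},{"x":-0.001,"y":0.012,"z":0,"ax":0,"ay":0,"az":0,"claw":0.0},{"x":0.0005,"y":0.012,"z":0,"ax":0,"ay":0,"az":0,"claw":0.0}])

```text
time_s: 19.7
ee_pos: [0.6515, 0.0366, 0.0643]
eef_rot: [3.141, 0.0, 1.657]
force: [-7.0, -3.4, 2.7]
grip_width: 0.0155
```

```bash
python3 lever.py 0.9 .12; python3 wheel.py w7
```

```text
q 0.524 r 0.106 z 0.0643 rpy [179.9   0.   94.9] F [-7.  -3.4  2.7] w 0.0155
[{"x": 0.0014, "y": 0.0099, "z": 0.0}, {"x": 0.0024, "y": 0.0097, "z": 0.0}, {"x": 0.0033, "y": 0.0094, "z": 0.0}, {"x": 0.0041, "y": 0.009, "z": 0.0}]
n 13368 enclosing ((79.95178985595703, 34.750335693359375), 54.183204650878906)
lever pts z [0.0543 0.0572 0.0593]
red 901 r range 0.017 0.054 ang all 0.438 outer 0.447Traceback (most recent call last):
  File "wheel.py", line 22, in <module>
    img,d,C=look('wrist',sys.argv[1]); wheel(img,d,C)
                                       ~~~~~^^^^^^^^^
  File "wheel.py", line 17, in wheel
    print('yel',len(q),'r',rr.min().round(4),rr.max().round(4),'z',np.percentile(zz,[5,50,95]).round(4),'ang',aa.mean().round(3),aa.min().round(3),aa.max().round(3))
                           ~~~~~~^^
    return umr_minimum(a, axis, None, out, keepdims, initial, where)
ValueError: zero-size array to reduction operation minimum which has no identity
```

View pics/w7.png

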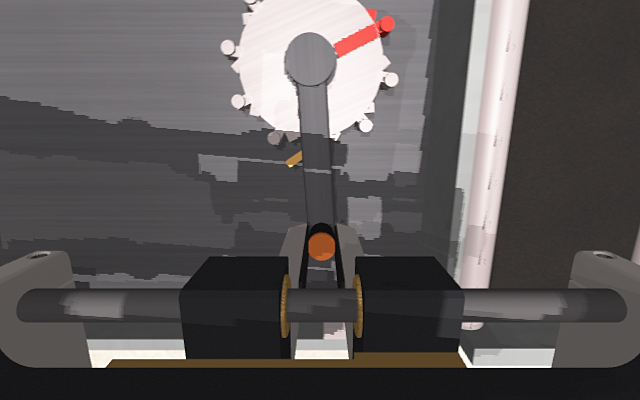

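Request:
step_arm(steps=[{"x":0.0015,"y":0.01,"z":0,"ax":0,"ay":0,"az":0,"claw":0.0},{"x":0.0025,"y":0.01,"z":0,"ax":0,"ay":0,"az":0,"claw":0.0},{"x":0.003,"y":0.009,"z":0,"ax":0,"ay":0,"az":0,"claw":0.0}])

```text
time_s: 20.0
ee_pos: [0.6796, 0.0441, 0.0643]
eef_rot: [-3.137, 0.003, 1.656]
force: [-6.2, -6.7, 1.5]
grip_width: 0.0154
```

```bash
python3 - <<'E'
s=open('wheel.py').read()
s=s.replace("    yel=bay&","    b=q[(rr>.018)&(rr<.042)]; u,sv,vt=np.linalg.svd(b-b.mean(0),full_matrices=False); print('BAR ang mean',np.arctan2(*b.mean(0)[::-1]).round(3),'dir',np.arctan(vt[0][1]/vt[0][0]).round(3))\n    yel=bay&").replace("    print('yel'","    if len(q)==0: return\n    print('yel'")
open('wheel.py','w').write(s)
E
python3 lever.py 0.9 .12; python3 wheel.py w8; python3 - <<'E'
E
```

```text
q 0.798 r 0.107 z 0.0643 rpy [-179.8    0.2   94.9] F [-6.2 -6.7  1.5] w 0.0154
[{"x": 0.006, "y": 0.0091, "z": -0.0001}]
n 13929 enclosing ((79.98187255859375, 34.21285629272461), 53.90760040283203)
lever pts z [0.0542 0.0572 0.0593]
red 922 r range 0.0171 0.0537 ang all 0.725 outer 0.734
BAR ang mean 0.703 dir 0.734
axis px [262  70] crop origin 192 0
```

Request:
step_arm(steps=[{"x":0.0045,"y":0.008,"z":0,"ax":0,"ay":0,"az":0,"claw":0.0},{"x":0,"y":0,"z":0,"ax":0,"ay":0,"az":0,"claw":0.0}])

```text
time_s: 20.22
ee_pos: [0.6878, 0.0491, 0.0644]
eef_rot: [-3.137, 0.004, 1.656]
force: [0.2, 2.1, -0.7]
grip_width: 0.0154
```

```bash
python3 lever.py 0.05 .15; python3 wheel.py w9
```

```text
q 0.889 r 0.1063 z 0.0644 rpy [-179.7    0.2   94.9] F [ 0.2  2.1 -0.7] w 0.0154
[{"x": -0.0052, "y": -0.0139, "z": 0.0001}, {"x": -0.0032, "y": -0.0145, "z": 0.0001}, {"x": -0.0011, "y": -0.0147, "z": 0.0001}, {"x": 0.0009, "y": -0.0147, "z": 0.0001}, {"x": 0.003, "y": -0.0144, "z": 0.0001}]
[{"x": 0.0049, "y": -0.0138, "z": 0.0}]
n 14128 enclosing ((79.96587371826172, 34.32753372192383), 53.928367614746094)
lever pts z [0.0542 0.0571 0.0593]
red 959 r range 0.0165 0.0533 ang all 0.834 outer 0.841
BAR ang mean 0.812 dir 0.836
axis px [248  78] crop origin 178 8
```

Request:
step_arm(steps=[{"x":-0.005,"y":-0.014,"z":0,"ax":0,"ay":0,"az":0,"claw":0.0},{"x":-0.003,"y":-0.0145,"z":0,"ax":0,"ay":0,"az":0,"claw":0.0},{"x":-0.001,"y":-0.015,"z":0,"ax":0,"ay":0,"az":0,"claw":0.0},{"x":0.001,"y":-0.015,"z":0,"ax":0,"ay":0,"az":0,"claw":0.0},{"x":0.003,"y":-0.0145,"z":0,"ax":0,"ay":0,"az":0,"claw":0.0}])

```text
time_s: 20.68
ee_pos: [0.614, 0.0361, 0.0643]
eef_rot: [3.136, 0.003, 1.654]
force: [3.6, 0.6, -4.4]
grip_width: 0.0154
```

```bash
python3 lever.py 0.03 .15
```

```text
q 0.169 r 0.107 z 0.0643 rpy [179.7   0.2  94.8] F [ 3.6  0.6 -4.4] w 0.0154
[{"x": 0.0069, "y": -0.0132, "z": -0.0001}]
```

Request:
step_arm(steps=[{"x":0.006,"y":-0.012,"z":0,"ax":0,"ay":0,"az":0,"claw":0.0},{"x":0,"y":0,"z":0,"ax":0,"ay":0,"az":0,"claw":0.0}])

```text
time_s: 20.85
ee_pos: [0.5986, 0.0411, 0.0644]
eef_rot: [3.135, 0.003, 1.653]
force: [2.2, 5.7, -10.4]
grip_width: 0.0154
```

```bash
python3 lever.py 0.70 .12; python3 wheel.py w10
```

```text
q 0.017 r 0.1064 z 0.0644 rpy [1.796e+02 1.000e-01 9.470e+01] F [  2.2   5.7 -10.4] w 0.0154
[{"x": -0.0042, "y": 0.0113, "z": 0.0001}, {"x": -0.0029, "y": 0.0117, "z": 0.0001}, {"x": -0.0015, "y": 0.0119, "z": 0.0001}, {"x": -0.0001, "y": 0.012, "z": 0.0001}, {"x": 0.0012, "y": 0.0119, "z": 0.0001}]
[{"x": 0.0026, "y": 0.0117, "z": 0.0001}]
n 14195 enclosing ((80.246337890625, 34.47210693359375), 53.990421295166016)
lever pts z [0.0542 0.0571 0.0592]
red 921 r range 0.0175 0.0534 ang all 0.844 outer 0.851
BAR ang mean 0.821 dir 0.834
axis px [394  77] crop origin 324 7
```

View pics/w10.png

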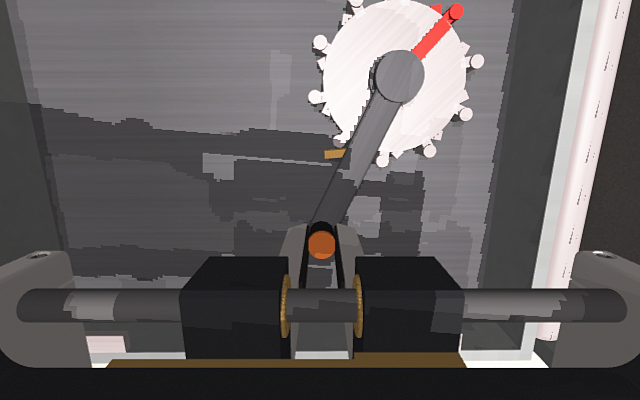

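Request:
step_arm(steps=[{"x":-0.004,"y":0.011,"z":0,"ax":0,"ay":0,"az":0,"claw":0.0},{"x":-0.003,"y":0.012,"z":0,"ax":0,"ay":0,"az":0,"claw":0.0},{"x":-0.0015,"y":0.012,"z":0,"ax":0,"ay":0,"az":0,"claw":0.0},{"x":0,"y":0.012,"z":0,"ax":0,"ay":0,"az":0,"claw":0.0},{"x":0.001,"y":0.012,"z":0,"ax":0,"ay":0,"az":0,"claw":0.0}])

```text
time_s: 21.32
ee_pos: [0.6579, 0.0342, 0.0644]
eef_rot: [-3.138, 0.006, 1.655]
force: [-8.0, -1.1, 1.5]
grip_width: 0.0158
```

```bash
python3 lever.py 0.70 .12; python3 wheel.py w11
```

```text
q 0.578 r 0.1093 z 0.0644 rpy [-179.8    0.4   94.8] F [-8.  -1.1  1.5] w 0.0158
[{"x": 0.0032, "y": 0.0062, "z": -0.0}, {"x": 0.0035, "y": 0.0058, "z": -0.0}]
n 13424 enclosing ((80.06974029541016, 34.10138702392578), 53.83297348022461)
lever pts z [0.0543 0.0573 0.0593]
red 417 r range 0.0165 0.0355 ang all 1.097 outer 1.09
BAR ang mean 1.098 dir 1.081
axis px [298  56] crop origin 228 0
```

Request:
step_arm(steps=[{"x":0.002,"y":0.008,"z":0,"ax":0,"ay":0,"az":0,"claw":0.0},{"x":0.0025,"y":0.006,"z":0,"ax":0,"ay":0,"az":0,"claw":0.0},{"x":0,"y":0,"z":0,"ax":0,"ay":0,"az":0,"claw":0.0}])

```text
time_s: 21.62
ee_pos: [0.6736, 0.0381, 0.0644]
eef_rot: [-3.137, 0.008, 1.655]
force: [-4.4, 4.2, 2.3]
grip_width: 0.0157
```

```bash
python3 lever.py 0.77 .12; python3 wheel.py w12
```

```text
q 0.726 r 0.11 z 0.0644 rpy [-179.7    0.5   94.8] F [-4.4  4.2  2.3] w 0.0157
[{"x": 0.0062, "y": 0.003, "z": -0.0001}]
n 13824 enclosing ((79.87281799316406, 34.107025146484375), 54.0560302734375)
lever pts z [0.0543 0.0572 0.0593]
red 466 r range 0.0162 0.0352 ang all 1.29 outer 1.282
BAR ang mean 1.29 dir 1.259
axis px [272  61] crop origin 202 0
```

View pics/w12.png

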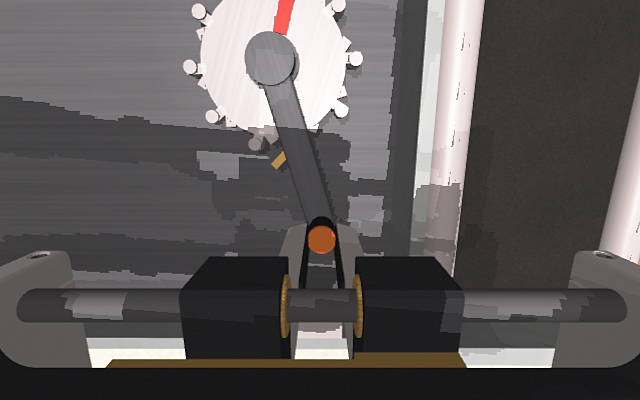

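Request:
step_arm(steps=[{"x":0,"y":0,"z":0,"ax":0,"ay":0,"az":0,"claw":0.04},{"x":0,"y":0,"z":0,"ax":0,"ay":0,"az":0,"claw":0.04},{"x":0,"y":0,"z":0,"ax":0,"ay":0,"az":0,"claw":0.04},{"x":0,"y":0,"z":-0.025,"ax":0,"ay":0,"az":0,"claw":0.04},{"x":0,"y":0,"z":-0.04,"ax":0,"ay":0,"az":0,"claw":0.04}])

```text
time_s: 22.08
ee_pos: [0.6706, 0.0383, 0.1232]
eef_rot: [-3.128, 0.006, 1.655]
force: [-0.1, -0.1, -0.0]
grip_width: 0.0397
```

Request:
step_arm(steps=[{"x":0,"y":0,"z":-0.04,"ax":0,"ay":-0.2,"az":0,"claw":0.04},{"x":0,"y":0,"z":-0.04,"ax":0,"ay":-0.2,"az":0,"claw":0.04},{"x":0.01,"y":0,"z":-0.02,"ax":0,"ay":0,"az":0,"claw":0.04},{"x":0,"y":0,"z":0,"ax":0,"ay":0,"az":0,"claw":0.04}])

```text
time_s: 22.42
ee_pos: [0.6718, 0.0491, 0.2358]
eef_rot: [-3.139, 0.014, 1.654]
force: [0.3, 0.1, -0.1]
grip_width: 0.0398
```

```bash
python3 to.py .09 -.06 .25 90 0 0; python3 wheel.py w13
```

```text
target [0.6527 0.0477 0.25  ] now [0.6718 0.0491 0.2358] now sander [ 0.1091 -0.0602  0.2358] rpy [-179.8    0.8   94.8] F [ 0.3  0.1 -0.1] w 0.0398
[{"x": 0.0, "y": -0.019, "z": -0.014, "ax": -0.2, "ay": 0.8, "az": -0.2}]
n 3547 enclosing ((80.46111297607422, 35.17192459106445), 53.85700225830078)
lever pts z [0.0541 0.0569 0.0595]
red 237 r range 0.0166 0.0531 ang all 1.318 outer 1.323
BAR ang mean 1.298 dir 1.275
yel 131 r 0.0544 0.0745 z [0.0416 0.0472 0.0495] ang 1.284 1.202 1.4
   0.054 1.281 1.202 1.356 0.0473
   0.06 1.285 1.208 1.4 0.0468
   0.066 1.286 1.232 1.363 0.0458
axis px [296  99] crop origin 226 29
```

View pics/w13c.png

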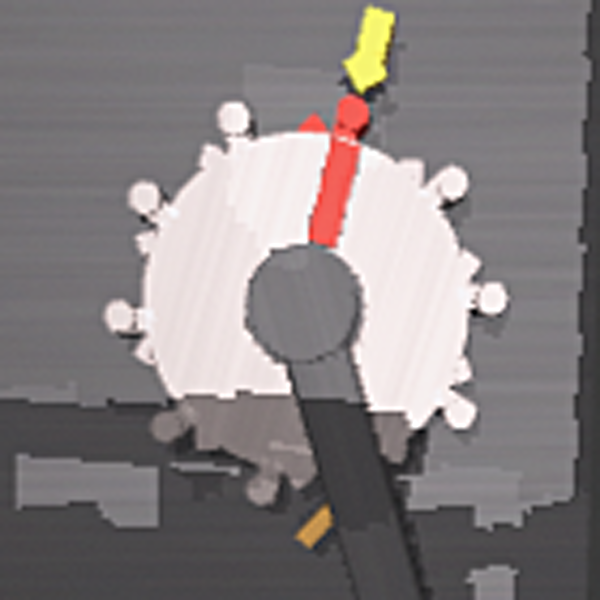

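```bash
python3 - <<'E'
from arc import *
C=campose('wrist'); f,cx,cy,Rm,o=C
for nm,u,v,z in [('ball',308.1,55.8,.046),('bar in',301.4,86.2,.046),('tip',311.2,50.5,.048),('tail',314.7,31.3,.046)]:
    r=Rm@np.array([(u-cx)/f,-(v-cy)/f,-1]); P=o+r*(z-o[2])/r[2]; l=w2s(P)
    for ax in [(.080,.035),(.0804,.0352)]:
        w=l[:2]-ax; print(nm,l.round(4),'r',np.hypot(*w).round(4),'ang',np.arctan2(w[1],w[0]).round(3))
E
```

```text
ball [0.0933 0.0803 0.046 ] r 0.0472 ang 1.286
ball [0.0933 0.0803 0.046 ] r 0.0469 ang 1.293
bar in [0.0853 0.0486 0.046 ] r 0.0145 ang 1.201
bar in [0.0853 0.0486 0.046 ] r 0.0142 ang 1.222
tip [0.0968 0.0853 0.048 ] r 0.053 ang 1.248
tip [0.0968 0.0853 0.048 ] r 0.0527 ang 1.254
tail [0.1008 0.1048 0.046 ] r 0.0728 ang 1.282
tail [0.1008 0.1048 0.046 ] r 0.0725 ang 1.286
```

```bash
python3 to.py .02 -.02 .42 0 0 0
```

```text
target [0.5796 0.0815 0.42  ] now [0.6717 0.0482 0.2341] now sander [ 0.1089 -0.0611  0.2341] rpy [-179.8    0.8   94.8] F [-0.2 -0.6  0.2] w 0.0398
[{"x": 0.003, "y": -0.006, "z": -0.013, "ax": 0.0, "ay": 0.1, "az": 6.4}, {"x": 0.002, "y": -0.007, "z": -0.013, "ax": 0.0, "ay": 0.1, "az": 6.4}, {"x": 0.001, "y": -0.007, "z": -0.013, "ax": 0.0, "ay": 0.1, "az": 6.4}, {"x": 0.0, "y": -0.007, "z": -0.013, "ax": 0.0, "ay": 0.1, "az": 6.4}, {"x": 0.0, "y": -0.007, "z": -0.013, "ax": 0.0, "ay": 0.1, "az": 6.4}]
[{"x": -0.001, "y": -0.007, "z": -0.013, "ax": 0.0, "ay": 0.1, "az": 6.4}, {"x": -0.002, "y": -0.007, "z": -0.013, "ax": 0.0, "ay": 0.1, "az": 6.4}, {"x": -0.003, "y": -0.007, "z": -0.013, "ax": 0.0, "ay": 0.1, "az": 6.4}, {"x": -0.003, "y": -0.006, "z": -0.013, "ax": 0.0, "ay": 0.1, "az": 6.4}, {"x": -0.004, "y": -0.006, "z": -0.013, "ax": 0.0, "ay": 0.1, "az": 6.4}]
[{"x": -0.005, "y": -0.005, "z": -0.013, "ax": 0.0, "ay": 0.1, "az": 6.4}, {"x": -0.005, "y": -0.005, "z": -0.013, "ax": 0.0, "ay": 0.1, "az": 6.4}, {"x": -0.006, "y": -0.004, "z": -0.013, "ax": 0.0, "ay": 0.1, "az": 6.4}, {"x": -0.006, "y": -0.004, "z": -0.013, "ax": 0.0, "ay": 0.1, "az": 6.4}]
```

Request:
step_arm(steps=[{"x":0.002,"y":-0.006,"z":-0.015,"ax":0,"ay":0,"az":6.5,"claw":0.034},{"x":0.002,"y":-0.007,"z":-0.02,"ax":0,"ay":0,"az":6.5,"claw":0.034},{"x":0.001,"y":-0.007,"z":-0.02,"ax":0,"ay":0,"az":6.5,"claw":0.034},{"x":0,"y":-0.007,"z":-0.02,"ax":0,"ay":0,"az":6.5,"claw":0.034},{"x":0,"y":-0.007,"z":-0.02,"ax":0,"ay":0,"az":6.5,"claw":0.034}])

```text
time_s: 22.88
ee_pos: [0.6366, 0.0578, 0.3186]
eef_rot: [-3.132, 0.023, 1.066]
force: [0.9, -0.6, 0.8]
grip_width: 0.0343
```

Request:
step_arm(steps=[{"x":-0.001,"y":-0.007,"z":-0.02,"ax":0,"ay":0,"az":6.5,"claw":0.034},{"x":-0.002,"y":-0.007,"z":-0.02,"ax":0,"ay":0,"az":6.5,"claw":0.034},{"x":-0.003,"y":-0.007,"z":-0.015,"ax":0,"ay":0,"az":6.5,"claw":0.034},{"x":-0.003,"y":-0.006,"z":-0.01,"ax":0,"ay":0,"az":6.5,"claw":0.034},{"x":-0.004,"y":-0.006,"z":-0.005,"ax":0,"ay":0,"az":6.5,"claw":0.034}])

```text
time_s: 23.3
ee_pos: [0.6036, 0.0704, 0.3857]
eef_rot: [3.139, 0.031, 0.468]
force: [0.5, 0.5, -0.3]
grip_width: 0.0339
```

```bash
python3 - <<'E'
from arc import *
print(w2s([0.5382, 0.3551, 0.3133]))
E
python3 to.py .0 .2563 .40 0 0 0; python3 bay.py w14
```

```text
[0.00241101 0.2561473  0.3133    ]
target [0.5358 0.355  0.4   ] now [0.6036 0.0704 0.3857] now sander [ 0.043  -0.0332  0.3857] rpy [179.9   1.8  26.8] F [ 0.5  0.5 -0.3] w 0.0339
[{"x": 0.007, "y": -0.032, "z": -0.002, "ax": 0.1, "ay": 0.2, "az": 2.4}, {"x": 0.006, "y": -0.032, "z": -0.002, "ax": 0.1, "ay": 0.2, "az": 2.4}, {"x": 0.005, "y": -0.032, "z": -0.002, "ax": 0.1, "ay": 0.2, "az": 2.4}, {"x": 0.003, "y": -0.032, "z": -0.002, "ax": 0.1, "ay": 0.2, "az": 2.4}, {"x": 0.002, "y": -0.032, "z": -0.002, "ax": 0.1, "ay": 0.2, "az": 2.4}]
[{"x": 0.001, "y": -0.033, "z": -0.002, "ax": 0.1, "ay": 0.2, "az": 2.4}, {"x": -0.001, "y": -0.033, "z": -0.002, "ax": 0.1, "ay": 0.2, "az": 2.4}, {"x": -0.002, "y": -0.032, "z": -0.002, "ax": 0.1, "ay": 0.2, "az": 2.4}, {"x": -0.003, "y": -0.032, "z": -0.002, "ax": 0.1, "ay": 0.2, "az": 2.4}]
floor z 0.03044791338771624
blob px [337. 260.] n 86 ztop 0.0815 rect(sander mm) [array([-104.9, -122.3]), array([ 7.3, 33.7]), np.float64(90.0)] hsv [  2.  22. 189.] box corners [[-122.0, -126.0], [-88.0, -126.0], [-88.0, -119.0], [-122.0, -119.0]]
red [274. 110.] 96 sander [0.0896 0.0683] z 0.0458 rad 0.0346 ang 1.291
red [266. 111.] 5 sander [0.0829 0.0805] z 0.0432 rad 0.0456 ang 1.507
yel [260.  98.] 17 sander [0.0994 0.0956] z 0.0467 rad 0.0636 ang 1.261
org [357. 132.] 90 sander [ 0.1083 -0.0665] z 0.0788 rad 0.1054 ang -1.299
```

View pics/w14.png

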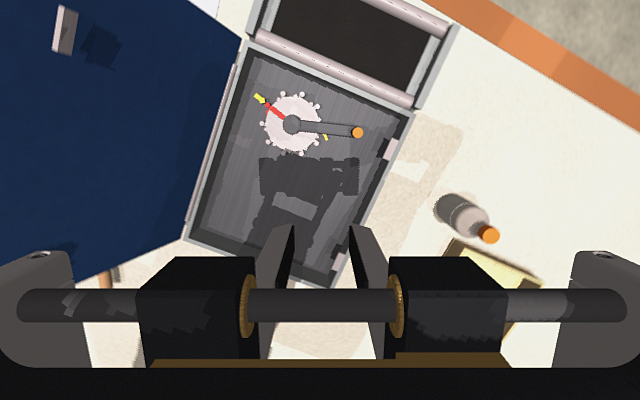

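Request:
step_arm(steps=[{"x":0.007,"y":-0.03,"z":-0.01,"ax":0,"ay":0,"az":2.4,"claw":0.034},{"x":0.006,"y":-0.032,"z":-0.01,"ax":0,"ay":0,"az":2.4,"claw":0.034},{"x":0.005,"y":-0.032,"z":-0.005,"ax":0,"ay":0.2,"az":2.4,"claw":0.034},{"x":0.003,"y":-0.032,"z":0,"ax":0,"ay":0.2,"az":2.4,"claw":0.034},{"x":0.002,"y":-0.032,"z":0,"ax":0,"ay":0.2,"az":2.4,"claw":0.034}])

```text
time_s: 23.77
ee_pos: [0.5685, 0.2254, 0.4018]
eef_rot: [3.133, 0.028, 0.245]
force: [-0.5, 0.0, 0.3]
grip_width: 0.0339
```

```bash
python3 to.py .0 .2563 .40 0 0 0
```

```text
target [0.5358 0.355  0.4   ] now [0.5685 0.2254 0.4018] now sander [0.0214 0.1243 0.4018] rpy [179.5   1.6  14. ] F [-0.5  0.   0.3] w 0.0339
[{"x": 0.0, "y": -0.033, "z": 0.0, "ax": 0.2, "ay": 0.4, "az": 2.3}, {"x": -0.001, "y": -0.033, "z": 0.0, "ax": 0.2, "ay": 0.4, "az": 2.3}, {"x": -0.003, "y": -0.033, "z": 0.0, "ax": 0.2, "ay": 0.4, "az": 2.3}, {"x": -0.004, "y": -0.033, "z": 0.0, "ax": 0.2, "ay": 0.4, "az": 2.3}]
```

Request:
step_arm(steps=[{"x":0,"y":-0.033,"z":0,"ax":0.2,"ay":0.4,"az":2.3,"claw":0.034},{"x":-0.001,"y":-0.033,"z":0,"ax":0.2,"ay":0.4,"az":2.3,"claw":0.034},{"x":-0.003,"y":-0.033,"z":0,"ax":0.2,"ay":0.4,"az":2.3,"claw":0.034},{"x":-0.004,"y":-0.03,"z":0,"ax":0.2,"ay":0.4,"az":2.3,"claw":0.034},{"x":0,"y":0,"z":0,"ax":0,"ay":0,"az":0,"claw":0.034}])

```text
time_s: 24.18
ee_pos: [0.5346, 0.3603, 0.39]
eef_rot: [3.142, 0.01, 0.093]
force: [0.4, 0.0, -0.7]
grip_width: 0.0341
```

```bash
python3 to.py .0 .2563 .315 0 0 0; python3 - <<'E'
from bay import *
img,d,C=look('wrist','w15'); W=xyz(d,C); L=(W[...,:2]-S0)@RS; Z=W[...,2]
# depth of bar: points with x within .06, y .2-.32, z .29-.345
m=(abs(L[...,0])<.04)&(L[...,1]>.235)&(L[...,1]<.3)&(Z>.31)&(Z<.36)
q=np.c_[L[m],Z[m]]; print(len(q)); 
if len(q): print(np.percentile(q,[2,50,98],axis=0).round(4))
img,d,C=look('scene','s3')
W=xyz(d,C); L=(W[...,:2]-S0)@RS; Z=W[...,2]
E
```

```text
target [0.5358 0.355  0.315 ] now [0.5346 0.3603 0.39  ] now sander [-0.0007  0.2617  0.39  ] rpy [180.    0.6   5.3] F [ 0.4  0.  -0.7] w 0.0341
[{"x": 0.0, "y": 0.002, "z": 0.025, "ax": 0.0, "ay": 0.2, "az": 0.1}, {"x": 0.0, "y": 0.002, "z": 0.025, "ax": 0.0, "ay": 0.2, "az": 0.1}, {"x": 0.0, "y": 0.002, "z": 0.025, "ax": 0.0, "ay": 0.2, "az": 0.1}]
1377
[[-0.0387  0.2497  0.3257]
 [ 0.0026  0.2557  0.3299]
 [ 0.0387  0.2613  0.3318]]
```

View pics/w15.png

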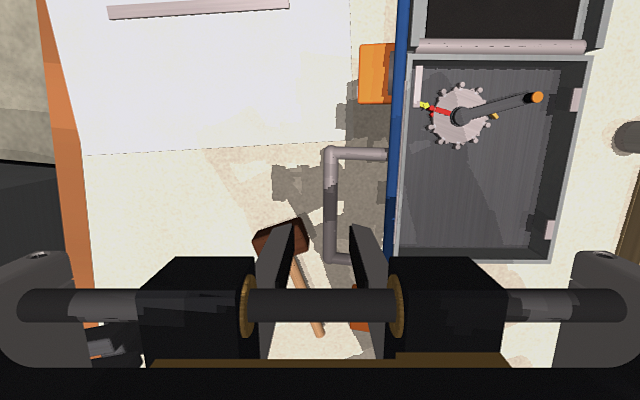

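Request:
step_arm(steps=[{"x":0,"y":0.006,"z":0.01,"ax":0,"ay":0.4,"az":0,"claw":0.034},{"x":0,"y":0,"z":0.025,"ax":0,"ay":0,"az":0,"claw":0.034},{"x":0,"y":0,"z":0.025,"ax":0,"ay":0,"az":0,"claw":0.034},{"x":0,"y":0,"z":0.013,"ax":0,"ay":0,"az":0,"claw":0.034},{"x":0,"y":0,"z":0,"ax":0,"ay":0,"az":0,"claw":0.034}])

```text
time_s: 24.7
ee_pos: [0.5399, 0.3433, 0.3114]
eef_rot: [3.139, 0.004, 0.099]
force: [-1.5, 2.2, -0.2]
grip_width: 0.034
```

```bash
python3 to.py .0 .2557 .310 0 0 0
```

```text
target [0.5358 0.3544 0.31  ] now [0.5399 0.3433 0.3114] now sander [0.0031 0.2442 0.3114] rpy [179.8   0.2   5.7] F [-1.5  2.2 -0.2] w 0.034
[{"x": -0.003, "y": -0.012, "z": 0.001, "ax": 0.2, "ay": 0.2, "az": 0.7}]
```

Request:
step_arm(steps=[{"x":-0.002,"y":-0.011,"z":0,"ax":0,"ay":0,"az":0,"claw":0.034},{"x":0,"y":0,"z":0,"ax":0,"ay":0,"az":0,"claw":0.0},{"x":0,"y":0,"z":0,"ax":0,"ay":0,"az":0,"claw":0.0},{"x":0,"y":0,"z":0,"ax":0,"ay":0,"az":0,"claw":0.0},{"x":0,"y":0,"z":0,"ax":0,"ay":0,"az":0,"claw":0.0}], grip_force=25)

```text
time_s: 25.12
ee_pos: [0.5386, 0.3526, 0.3137]
eef_rot: [3.139, 0.002, 0.099]
force: [-1.1, -1.8, -7.5]
grip_width: 0.0116
```

```bash
python3 arc.py 0 0.0145 0.12
```

```text
theta 1.803435945000537 radius 0.27253878829211986 nominal 0.2702480342204176 yaw [1.79877844e+02 1.05870177e-01 5.68876249e+00] xs 0.0025976168890849867
[{"x": 0.0, "y": 0.031, "z": -0.01, "ax": 0.0, "ay": 0.0, "az": 0.1}, {"x": 0.0, "y": 0.031, "z": -0.008, "ax": 0.0, "ay": 0.0, "az": 0.1}, {"x": 0.0, "y": 0.032, "z": -0.004, "ax": 0.0, "ay": 0.0, "az": 0.1}, {"x": 0.0, "y": 0.032, "z": 0.0, "ax": 0.0, "ay": 0.0, "az": 0.1}, {"x": 0.0, "y": 0.032, "z": 0.004, "ax": 0.0, "ay": 0.0, "az": 0.1}]
```

Request:
step_arm(steps=[{"x":0,"y":0.024,"z":-0.009,"ax":0,"ay":0,"az":0,"claw":0.0},{"x":0,"y":0.029,"z":-0.008,"ax":0,"ay":0,"az":0,"claw":0.0},{"x":0,"y":0.03,"z":-0.005,"ax":0,"ay":0,"az":0,"claw":0.0},{"x":0,"y":0.03,"z":-0.001,"ax":0,"ay":0,"az":0,"claw":0.0}])

```text
time_s: 25.45
ee_pos: [0.5477, 0.2448, 0.3402]
eef_rot: [-3.136, 0.0, 0.111]
force: [-0.5, 2.0, -0.6]
grip_width: 0.0108
```

```bash
python3 arc.py 0 0.0145 0.12
```

```text
theta 1.3933547348116515 radius 0.27428916767051675 nominal 0.2702480342204176 yaw [-1.79652198e+02  1.00230066e-02  6.35635605e+00] xs 0.002326765334700274
[{"x": -0.001, "y": 0.032, "z": 0.005, "ax": -0.1, "ay": 0.0, "az": 0.3}, {"x": -0.001, "y": 0.032, "z": 0.005, "ax": -0.1, "ay": 0.0, "az": 0.3}, {"x": -0.001, "y": 0.031, "z": 0.009, "ax": -0.1, "ay": 0.0, "az": 0.3}, {"x": -0.001, "y": 0.03, "z": 0.012, "ax": -0.1, "ay": 0.0, "az": 0.3}, {"x": -0.001, "y": 0.028, "z": 0.016, "ax": -0.1, "ay": 0.0, "az": 0.3}]
```

Request:
step_arm(steps=[{"x":-0.001,"y":0.03,"z":0.004,"ax":0,"ay":0,"az":0.3,"claw":0.0},{"x":-0.001,"y":0.031,"z":0.006,"ax":0,"ay":0,"az":0.3,"claw":0.0},{"x":-0.001,"y":0.03,"z":0.01,"ax":0,"ay":0,"az":0.3,"claw":0.0},{"x":-0.001,"y":0.028,"z":0.013,"ax":0,"ay":0,"az":0.3,"claw":0.0}])

```text
time_s: 25.78
ee_pos: [0.5576, 0.1228, 0.3144]
eef_rot: [-3.13, -0.017, 0.093]
force: [8.5, 3.9, -2.4]
grip_width: 0.0111
```

```bash
python3 arc.py 0 0.0145 0.12
```

```text
theta 0.9334353290175846 radius 0.2745224395495903 nominal 0.2702480342204176 yaw [-179.34914986   -0.95124125    5.30370858] xs 0.0017197305573227468
[{"x": 0.0, "y": 0.027, "z": 0.019, "ax": -0.1, "ay": -0.2, "az": 0.1}, {"x": 0.0, "y": 0.027, "z": 0.019, "ax": -0.1, "ay": -0.2, "az": 0.1}, {"x": -0.001, "y": 0.024, "z": 0.022, "ax": -0.1, "ay": -0.2, "az": 0.1}, {"x": -0.001, "y": 0.021, "z": 0.024, "ax": -0.1, "ay": -0.2, "az": 0.1}, {"x": -0.001, "y": 0.018, "z": 0.027, "ax": -0.1, "ay": -0.2, "az": 0.1}]
```

Request:
step_arm(steps=[{"x":0,"y":0.026,"z":0.018,"ax":0,"ay":-0.2,"az":0.1,"claw":0.0},{"x":0,"y":0.025,"z":0.02,"ax":0,"ay":-0.2,"az":0.1,"claw":0.0},{"x":0,"y":0.022,"z":0.022,"ax":0,"ay":-0.2,"az":0.1,"claw":0.0},{"x":0,"y":0.019,"z":0.024,"ax":0,"ay":-0.2,"az":0,"claw":0.0}])

```text
time_s: 26.12
ee_pos: [0.5661, 0.0251, 0.2347]
eef_rot: [-3.132, -0.01, 0.086]
force: [1.2, 3.5, -0.6]
grip_width: 0.0111
```

```bash
python3 arc.py 0 0.0145 0.12
```

```text
theta 0.46804146382500744 radius 0.27331336135576956 nominal 0.2702480342204176 yaw [-179.42613221   -0.59066047    4.90190994] xs 0.001759635968534244
[{"x": 0.0, "y": 0.016, "z": 0.028, "ax": -0.1, "ay": -0.1, "az": 0.0}, {"x": 0.0, "y": 0.015, "z": 0.028, "ax": -0.1, "ay": -0.1, "az": 0.0}, {"x": 0.0, "y": 0.012, "z": 0.029, "ax": -0.1, "ay": -0.1, "az": 0.0}, {"x": 0.0, "y": 0.008, "z": 0.03, "ax": -0.1, "ay": -0.1, "az": 0.0}]
```

Request:
step_arm(steps=[{"x":0,"y":0.015,"z":0.026,"ax":0,"ay":0,"az":0,"claw":0.0},{"x":0,"y":0.014,"z":0.027,"ax":0,"ay":0,"az":0,"claw":0.0},{"x":0,"y":0.01,"z":0.022,"ax":0,"ay":0,"az":0,"claw":0.0},{"x":0,"y":0.005,"z":0.015,"ax":0,"ay":0,"az":0,"claw":0.0}])

```text
time_s: 26.45
ee_pos: [0.5702, -0.0216, 0.1418]
eef_rot: [-3.129, -0.012, 0.083]
force: [0.5, 5.4, 0.9]
grip_width: 0.011
```

```bash
python3 arc.py 0 0.0145 0.12
```

```text
theta 0.0843420608599629 radius 0.27263380313961333 nominal 0.2702480342204176 yaw [-179.25544925   -0.67143814    4.74687127] xs 0.0017756808169200299
[{"x": 0.0, "y": 0.003, "z": 0.023, "ax": -0.7, "ay": -0.7, "az": -0.2}]
```

Request:
step_arm(steps=[{"x":0,"y":0.003,"z":0.012,"ax":0,"ay":0,"az":0,"claw":0.0},{"x":0,"y":0.002,"z":0.011,"ax":0,"ay":0,"az":0,"claw":0.0},{"x":0,"y":0,"z":0.003,"ax":0,"ay":0,"az":0,"claw":0.0}])

```text
time_s: 26.7
ee_pos: [0.5722, -0.0259, 0.1166]
eef_rot: [-3.126, -0.016, 0.082]
force: [-10.9, 1.8, 26.1]
grip_width: 0.0111
```

```bash
python3 arc.py 0 0.0145 0.12;python3 - <<'E'
from bay import *
o=ctrl.get_obs();print(o['force'],o['moment'])
img,d,C=look('wrist','w16'); W=xyz(d,C); L=(W[...,:2]-S0)@RS; Z=W[...,2];H=hsv(img)
m=(H[...,0]>100)&(H[...,0]<128)&(H[...,1]>120)&(L[...,1]<.13)&(L[...,1]>-.15)
A=np.c_[L[m],np.ones(m.sum())]; k=np.linalg.lstsq(A,Z[m],rcond=None)[0]; print('plane',k, 'tilt',-k[1])
E
```

```text
theta -0.009749907233447458 radius 0.2711327674955846 nominal 0.2702480342204176 yaw [-179.08507755   -0.89350143    4.71203996] xs 0.0033979228380429122
[{"x": 0.0, "y": -0.001, "z": -0.002, "ax": -0.9, "ay": -0.9, "az": -0.2}]
[-10.91449109   1.77281478  26.0833099 ] [0.42301052 2.04728238 0.1114771 ]
plane [-0.00469279 -0.00976443  0.08933722] tilt 0.009764425809695998
```

Request:
step_arm(steps=[{"x":0,"y":0,"z":0,"ax":0,"ay":0,"az":0,"claw":0.05},{"x":0,"y":0,"z":0,"ax":0,"ay":0,"az":0,"claw":0.05},{"x":0,"y":0,"z":0,"ax":0,"ay":0,"az":0,"claw":0.05},{"x":0,"y":0,"z":-0.03,"ax":-0.5,"ay":-0.5,"az":0,"claw":0.05},{"x":0,"y":0,"z":-0.04,"ax":-0.5,"ay":-0.5,"az":0,"claw":0.05}])

```text
time_s: 27.17
ee_pos: [0.5693, -0.0267, 0.183]
eef_rot: [3.141, 0.012, 0.083]
force: [0.3, -0.1, -0.4]
grip_width: 0.0412
```

Request:
step_arm(steps=[{"x":-0.03,"y":0,"z":-0.04,"ax":0,"ay":0,"az":0,"claw":0.04},{"x":-0.035,"y":0,"z":-0.03,"ax":0,"ay":0,"az":0,"claw":0.04},{"x":-0.035,"y":-0.006,"z":-0.01,"ax":0,"ay":0,"az":0,"claw":0.04},{"x":0,"y":0,"z":0,"ax":0,"ay":0,"az":0,"claw":0.04}])

```text
time_s: 27.5
ee_pos: [0.4768, -0.0284, 0.2642]
eef_rot: [3.137, 0.003, 0.084]
force: [1.1, 0.1, 0.2]
grip_width: 0.04
```

```bash
cat > panel.py <<'E'
from bay import *
img,d,C=look('wrist',sys.argv[1]); W=xyz(d,C); L=(W[...,:2]-S0)@RS; Z=W[...,2];H=hsv(img)
m=(H[...,0]>100)&(H[...,0]<128)&(H[...,1]>120)&(L[...,1]<.13)&(L[...,1]>-.15)&(Z<.1)
A=np.c_[L[m],np.ones(m.sum())]; k=np.linalg.lstsq(A,Z[m],rcond=None)[0]; print('plane',k.round(4), 'tilt',-k[1].round(4))
m=(H[...,0]>4)&(H[...,0]<22)&(H[...,1]>140)&(H[...,2]>80)&(abs(L[...,0])<.15)&(abs(L[...,1])<.15)&(Z>.111)&(Z<.125)
k,l,s,c=cv2.connectedComponentsWithStats(m.astype(np.uint8))
for j in range(1,k):
    if s[j,4]>20:
        q=L[l==j]; rr=cv2.minAreaRect((q*1000).astype(np.float32)); print('wing',c[j].round(),s[j,4],[np.round(x,1) for x in rr],'z',np.median(Z[l==j]).round(4))
o=ctrl.get_obs(); print(o['ee_pos'].round(4),w2s(o['ee_pos']).round(4),np.degrees(o['eef_rot']).round(1))
E
python3 panel.py w17;  python3 to.py -.105 -.102 .15 0 0 0
```

```text
plane [-0.0001  0.0005  0.0889] tilt -0.0005
wing [303.   6.] 104 [array([  86.6, -102.6]), array([10.6,  8.9]), np.float64(89.0)] z 0.1162
wing [305. 197.] 363 [array([-104.6, -102.3]), array([11.2, 42.8]), np.float64(89.4)] z 0.1168
[ 0.4787 -0.0287  0.2637] [-0.09   -0.1211  0.2637] [1.797e+02 1.000e-01 4.800e+00]
target [ 0.4621 -0.011   0.15  ] now [ 0.4787 -0.0287  0.2637] now sander [-0.09   -0.1211  0.2637] rpy [1.797e+02 1.000e-01 4.800e+00] F [ 0.8 -0.6  0.5] w 0.04
[{"x": -0.004, "y": -0.005, "z": 0.028, "ax": 0.1, "ay": 0.0, "az": 0.0}, {"x": -0.004, "y": -0.005, "z": 0.028, "ax": 0.1, "ay": 0.0, "az": 0.0}, {"x": -0.004, "y": -0.005, "z": 0.028, "ax": 0.1, "ay": 0.0, "az": 0.0}, {"x": -0.004, "y": -0.005, "z": 0.028, "ax": 0.1, "ay": 0.0, "az": 0.0}]
```

View pics/w17.png

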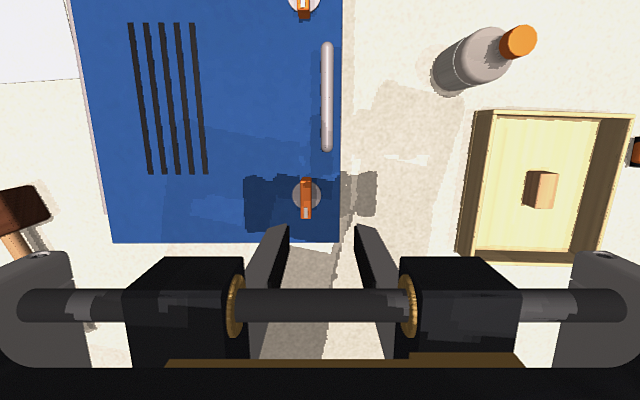

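Request:
step_arm(steps=[{"x":-0.005,"y":-0.006,"z":0.028,"ax":0,"ay":0,"az":0,"claw":0.04},{"x":-0.005,"y":-0.005,"z":0.028,"ax":0,"ay":0,"az":0,"claw":0.04},{"x":-0.004,"y":-0.005,"z":0.028,"ax":0,"ay":0,"az":0,"claw":0.04},{"x":-0.002,"y":-0.001,"z":0.028,"ax":0,"ay":0,"az":0,"claw":0.04},{"x":0,"y":0,"z":0.0,"ax":0,"ay":0,"az":0,"claw":0.04}])

```text
time_s: 27.97
ee_pos: [0.4638, -0.0137, 0.1481]
eef_rot: [3.135, -0.003, 0.083]
force: [-0.4, -0.1, -0.5]
grip_width: 0.0403
```

```bash
python3 to.py -.105 -.102 .096 0 0 0
```

```text
target [ 0.4621 -0.011   0.096 ] now [ 0.4638 -0.0137  0.1481] now sander [-0.1035 -0.1048  0.1481] rpy [179.6  -0.2   4.8] F [-0.4 -0.1 -0.5] w 0.0403
[{"x": -0.001, "y": -0.002, "z": 0.026, "ax": 0.2, "ay": -0.1, "az": -0.1}, {"x": -0.001, "y": -0.001, "z": 0.026, "ax": 0.2, "ay": -0.1, "az": -0.1}]
```

Request:
step_arm(steps=[{"x":-0.001,"y":-0.003,"z":0.024,"ax":0,"ay":0,"az":0,"claw":0.04},{"x":-0.001,"y":-0.001,"z":0.022,"ax":0,"ay":0,"az":0,"claw":0.04},{"x":0,"y":0,"z":0,"ax":0,"ay":0,"az":0,"claw":0.03},{"x":0,"y":0,"z":0,"ax":0,"ay":0,"az":0,"claw":0.025}])

```text
time_s: 28.3
ee_pos: [0.4648, -0.0104, 0.1025]
eef_rot: [3.135, -0.003, 0.084]
force: [0.1, -0.7, 0.9]
grip_width: 0.0298
```

```bash
python3 to.py -.105 -.102 .095 0 0 0
```

```text
target [ 0.4621 -0.011   0.095 ] now [ 0.4648 -0.0104  0.1025] now sander [-0.1022 -0.1016  0.1025] rpy [ 1.796e+02 -1.000e-01  4.800e+00] F [ 0.1 -0.7  0.9] w 0.0298
[{"x": -0.003, "y": 0.0, "z": 0.007, "ax": 0.4, "ay": -0.1, "az": -0.2}]
```

Request:
step_arm(steps=[{"x":-0.003,"y":0,"z":0.008,"ax":0,"ay":0,"az":0,"claw":0.025},{"x":0,"y":0,"z":0,"ax":0,"ay":0,"az":0,"claw":0.0},{"x":0,"y":0,"z":0,"ax":0,"ay":0,"az":0,"claw":0.0},{"x":0,"y":0,"z":0,"ax":0,"ay":0,"az":0,"claw":0.0}], grip_force=20)

```text
time_s: 28.63
ee_pos: [0.4642, -0.0121, 0.098]
eef_rot: [3.133, -0.007, 0.084]
force: [-3.4, -2.9, -3.4]
grip_width: 0.0116
```

Request:
step_arm(steps=[{"x":0,"y":0,"z":0,"ax":0,"ay":0,"az":-7,"claw":0.0},{"x":0,"y":0,"z":0,"ax":0,"ay":0,"az":-7,"claw":0.0},{"x":0,"y":0,"z":0,"ax":0,"ay":0,"az":-7,"claw":0.0},{"x":0,"y":0,"z":0,"ax":0,"ay":0,"az":-7,"claw":0.0},{"x":0,"y":0,"z":0,"ax":0,"ay":0,"az":-7,"claw":0.0}])

```text
time_s: 29.05
ee_pos: [0.4638, -0.0113, 0.0998]
eef_rot: [3.133, -0.001, 0.706]
force: [0.2, 0.3, -8.3]
grip_width: 0.0119
```

Request:
step_arm(steps=[{"x":0,"y":0,"z":0,"ax":0,"ay":0,"az":-7,"claw":0.0},{"x":0,"y":0,"z":0,"ax":0,"ay":0,"az":-7,"claw":0.0},{"x":0,"y":0,"z":0,"ax":0,"ay":0,"az":-7,"claw":0.0},{"x":0,"y":0,"z":0,"ax":0,"ay":0,"az":-7,"claw":0.0},{"x":0,"y":0,"z":0,"ax":0,"ay":0,"az":-7,"claw":0.0}])

```text
time_s: 29.47
ee_pos: [0.463, -0.0108, 0.0994]
eef_rot: [3.136, 0.003, 1.331]
force: [1.8, -0.7, -8.1]
grip_width: 0.0121
```

Request:
step_arm(steps=[{"x":0,"y":0,"z":0,"ax":0,"ay":0,"az":-7,"claw":0.0},{"x":0,"y":0,"z":0,"ax":0,"ay":0,"az":-7,"claw":0.0},{"x":0,"y":0,"z":0,"ax":0,"ay":0,"az":-5,"claw":0.0},{"x":0,"y":0,"z":0,"ax":0,"ay":0,"az":0,"claw":0.0}])

```text
time_s: 29.8
ee_pos: [0.4625, -0.0108, 0.0994]
eef_rot: [3.139, 0.003, 1.679]
force: [2.5, 0.4, -9.9]
grip_width: 0.0118
```

```bash
python3 -c "
from h import *
o=ctrl.get_obs();print(o['ee_pos'],np.degrees(o['eef_rot']),o['moment'],o['force'],o['grip_width'])"
```

```text
[ 0.46253852 -0.01083689  0.09941651] [179.82712685   0.19592075  96.19150626] [ 0.04137888 -0.66777027 -0.31717269] [ 2.52432855  0.35302852 -9.94663192] 0.011793637333394887
```

Request:
step_arm(steps=[{"x":0,"y":0,"z":0,"ax":0,"ay":0,"az":1,"claw":0.04},{"x":0,"y":0,"z":0,"ax":0,"ay":0,"az":0,"claw":0.04},{"x":0,"y":0,"z":-0.03,"ax":0,"ay":0,"az":0,"claw":0.04},{"x":0,"y":0,"z":-0.04,"ax":0,"ay":0,"az":0,"claw":0.04},{"x":0,"y":0,"z":-0.02,"ax":0,"ay":0,"az":0,"claw":0.04}])

```text
time_s: 30.22
ee_pos: [0.4608, -0.0106, 0.1909]
eef_rot: [-3.139, 0.003, 1.645]
force: [0.4, -0.5, 0.7]
grip_width: 0.039
```

```bash
python3 to.py .105 -.102 .17 0 0 0
```

```text
target [0.6713 0.0071 0.17  ] now [ 0.4608 -0.0106  0.1909] now sander [-0.1063 -0.1015  0.1909] rpy [-1.799e+02  1.000e-01  9.420e+01] F [ 0.4 -0.5  0.7] w 0.039
[{"x": 0.0, "y": 0.015, "z": 0.001, "ax": 0.0, "ay": 0.0, "az": 6.4}, {"x": 0.002, "y": 0.015, "z": 0.001, "ax": 0.0, "ay": 0.0, "az": 6.4}, {"x": 0.003, "y": 0.015, "z": 0.001, "ax": 0.0, "ay": 0.0, "az": 6.4}, {"x": 0.005, "y": 0.014, "z": 0.001, "ax": 0.0, "ay": 0.0, "az": 6.4}, {"x": 0.007, "y": 0.014, "z": 0.001, "ax": 0.0, "ay": 0.0, "az": 6.4}]
[{"x": 0.008, "y": 0.013, "z": 0.001, "ax": 0.0, "ay": 0.0, "az": 6.4}, {"x": 0.009, "y": 0.012, "z": 0.001, "ax": 0.0, "ay": 0.0, "az": 6.4}, {"x": 0.011, "y": 0.011, "z": 0.001, "ax": 0.0, "ay": 0.0, "az": 6.4}, {"x": 0.012, "y": 0.009, "z": 0.001, "ax": 0.0, "ay": 0.0, "az": 6.4}, {"x": 0.013, "y": 0.008, "z": 0.001, "ax": 0.0, "ay": 0.0, "az": 6.4}]
[{"x": 0.014, "y": 0.007, "z": 0.001, "ax": 0.0, "ay": 0.0, "az": 6.4}, {"x": 0.014, "y": 0.005, "z": 0.001, "ax": 0.0, "ay": 0.0, "az": 6.4}, {"x": 0.015, "y": 0.003, "z": 0.001, "ax": 0.0, "ay": 0.0, "az": 6.4}, {"x": 0.015, "y": 0.002, "z": 0.001, "ax": 0.0, "ay": 0.0, "az": 6.4}]
```

Request:
step_arm(steps=[{"x":0,"y":0.015,"z":0,"ax":0,"ay":0,"az":6.5,"claw":0.04},{"x":0.002,"y":0.015,"z":0,"ax":0,"ay":0,"az":6.5,"claw":0.04},{"x":0.003,"y":0.015,"z":0,"ax":0,"ay":0,"az":6.5,"claw":0.04},{"x":0.005,"y":0.014,"z":0,"ax":0,"ay":0,"az":6.5,"claw":0.04},{"x":0.007,"y":0.014,"z":0,"ax":0,"ay":0,"az":6.5,"claw":0.04}])

```text
time_s: 30.63
ee_pos: [0.5408, -0.0059, 0.2024]
eef_rot: [3.127, -0.003, 1.042]
force: [0.1, 0.3, 0.3]
grip_width: 0.0402
```

Request:
step_arm(steps=[{"x":0.008,"y":0.013,"z":0,"ax":0,"ay":0,"az":6.5,"claw":0.04},{"x":0.009,"y":0.012,"z":0,"ax":0,"ay":0,"az":6.5,"claw":0.04},{"x":0.011,"y":0.011,"z":0,"ax":0,"ay":0,"az":6.5,"claw":0.04},{"x":0.012,"y":0.009,"z":0,"ax":0,"ay":0,"az":6.5,"claw":0.04},{"x":0.013,"y":0.008,"z":0,"ax":0,"ay":0,"az":6.5,"claw":0.04}])

```text
time_s: 31.05
ee_pos: [0.6214, -0.0047, 0.2072]
eef_rot: [3.129, -0.015, 0.43]
force: [0.1, -0.1, 0.3]
grip_width: 0.0401
```

```bash
python3 to.py .105 -.102 .15 0 0 0
```

```text
target [0.6713 0.0071 0.15  ] now [ 0.6214 -0.0047  0.2072] now sander [ 0.0543 -0.1095  0.2072] rpy [179.3  -0.9  24.7] F [ 0.1 -0.1  0.3] w 0.0401
[{"x": 0.016, "y": 0.003, "z": 0.019, "ax": 0.2, "ay": -0.3, "az": 6.6}, {"x": 0.017, "y": 0.001, "z": 0.019, "ax": 0.2, "ay": -0.3, "az": 6.6}, {"x": 0.017, "y": -0.001, "z": 0.019, "ax": 0.2, "ay": -0.3, "az": 6.6}]
```

Request:
step_arm(steps=[{"x":0.016,"y":0.003,"z":0.016,"ax":0,"ay":-0.3,"az":6.6,"claw":0.04},{"x":0.017,"y":0.001,"z":0.019,"ax":0,"ay":-0.3,"az":6.6,"claw":0.04},{"x":0.016,"y":-0.001,"z":0.019,"ax":0,"ay":-0.3,"az":6,"claw":0.04},{"x":0,"y":0,"z":0,"ax":0,"ay":0,"az":0,"claw":0.04}])

```text
time_s: 31.38
ee_pos: [0.6751, 0.007, 0.1551]
eef_rot: [3.131, -0.008, 0.058]
force: [-0.6, -0.5, -0.2]
grip_width: 0.0402
```

```bash
python3 to.py .105 -.102 .096 0 0 0
```

```text
target [0.6713 0.0071 0.096 ] now [0.6751 0.007  0.1551] now sander [ 0.1088 -0.1025  0.1551] rpy [179.4  -0.5   3.3] F [-0.6 -0.5 -0.2] w 0.0402
[{"x": -0.002, "y": -0.001, "z": 0.03, "ax": 0.3, "ay": -0.2, "az": -0.8}, {"x": -0.002, "y": 0.0, "z": 0.03, "ax": 0.3, "ay": -0.2, "az": -0.8}]
```

Request:
step_arm(steps=[{"x":-0.002,"y":-0.001,"z":0.026,"ax":0,"ay":0,"az":-0.8,"claw":0.04},{"x":-0.002,"y":0,"z":0.026,"ax":0,"ay":0,"az":-0.5,"claw":0.04},{"x":0,"y":0,"z":0,"ax":0,"ay":0,"az":0,"claw":0.035},{"x":0,"y":0,"z":0,"ax":0,"ay":0,"az":0,"claw":0.03}])

```text
time_s: 31.72
ee_pos: [0.6726, 0.0072, 0.1052]
eef_rot: [3.13, -0.012, 0.078]
force: [-0.4, -0.5, 1.8]
grip_width: 0.0316
```

```bash
python3 to.py .105 -.102 .094 0 0 0
```

```text
target [0.6713 0.0071 0.094 ] now [0.6726 0.0072 0.1052] now sander [ 0.1063 -0.102   0.1052] rpy [179.3  -0.7   4.5] F [-0.4 -0.5  1.8] w 0.0316
[{"x": -0.001, "y": 0.0, "z": 0.011, "ax": 0.7, "ay": -0.7, "az": -0.5}]
```

Request:
step_arm(steps=[{"x":-0.001,"y":0,"z":0.012,"ax":0.5,"ay":-0.5,"az":0,"claw":0.025},{"x":0,"y":0,"z":0,"ax":0,"ay":0,"az":0,"claw":0.0},{"x":0,"y":0,"z":0,"ax":0,"ay":0,"az":0,"claw":0.0},{"x":0,"y":0,"z":0,"ax":0,"ay":0,"az":0,"claw":0.0}])

```text
time_s: 32.05
ee_pos: [0.673, 0.0058, 0.0978]
eef_rot: [3.138, -0.008, 0.077]
force: [1.5, -0.7, -13.1]
grip_width: 0.0119
```

Request:
step_arm(steps=[{"x":0,"y":0,"z":0,"ax":0,"ay":0,"az":-7,"claw":0.0},{"x":0,"y":0,"z":0,"ax":0,"ay":0,"az":-7,"claw":0.0},{"x":0,"y":0,"z":0,"ax":0,"ay":0,"az":-7,"claw":0.0},{"x":0,"y":0,"z":0,"ax":0,"ay":0,"az":-7,"claw":0.0},{"x":0,"y":0,"z":0,"ax":0,"ay":0,"az":-7,"claw":0.0}])

```text
time_s: 32.47
ee_pos: [0.6727, 0.0063, 0.0976]
eef_rot: [3.136, -0.005, 0.7]
force: [1.4, 0.5, -6.7]
grip_width: 0.0118
```

Request:
step_arm(steps=[{"x":0,"y":0,"z":0,"ax":0,"ay":0,"az":-7,"claw":0.0},{"x":0,"y":0,"z":0,"ax":0,"ay":0,"az":-7,"claw":0.0},{"x":0,"y":0,"z":0,"ax":0,"ay":0,"az":-7,"claw":0.0},{"x":0,"y":0,"z":0,"ax":0,"ay":0,"az":-7,"claw":0.0},{"x":0,"y":0,"z":0,"ax":0,"ay":0,"az":-7,"claw":0.0}])

```text
time_s: 32.88
ee_pos: [0.6721, 0.0066, 0.0975]
eef_rot: [3.136, -0.001, 1.325]
force: [1.1, 0.1, -6.2]
grip_width: 0.0121
```

Request:
step_arm(steps=[{"x":0,"y":0,"z":0,"ax":0,"ay":0,"az":-7,"claw":0.0},{"x":0,"y":0,"z":0,"ax":0,"ay":0,"az":-7,"claw":0.0},{"x":0,"y":0,"z":0,"ax":0,"ay":0,"az":-5,"claw":0.0},{"x":0,"y":0,"z":0,"ax":0,"ay":0,"az":0,"claw":0.0}])

```text
time_s: 33.22
ee_pos: [0.6718, 0.0066, 0.0975]
eef_rot: [3.137, 0.0, 1.672]
force: [2.5, 0.7, -6.1]
grip_width: 0.0118
```

```bash
python3 -c "
from h import *
o=ctrl.get_obs();print(o['ee_pos'],np.degrees(o['eef_rot']),o['moment'],o['force'],o['grip_width'])"
```

```text
[0.67181025 0.0065788  0.09754478] [1.79760793e+02 1.90181072e-02 9.58186205e+01] [ 0.09056613 -0.42782311 -0.29677595] [ 2.53216436  0.71653022 -6.0894782 ] 0.011811722464288311
```

Locked against the stop. Release, back off, check everything.

Request:
step_arm(steps=[{"x":0,"y":0,"z":0,"ax":0,"ay":0,"az":1,"claw":0.04},{"x":0,"y":0,"z":0,"ax":0,"ay":0,"az":0,"claw":0.04},{"x":0,"y":0,"z":-0.03,"ax":0,"ay":0,"az":0,"claw":0.04},{"x":0,"y":0,"z":-0.04,"ax":0,"ay":0,"az":0,"claw":0.04},{"x":0,"y":0,"z":-0.04,"ax":0,"ay":0,"az":0,"claw":0.04}])

```text
time_s: 33.63
ee_pos: [0.6687, 0.0066, 0.2043]
eef_rot: [-3.134, -0.001, 1.638]
force: [0.6, 0.4, 1.1]
grip_width: 0.0388
```

Request:
step_arm(steps=[{"x":0,"y":-0.03,"z":-0.03,"ax":0,"ay":0,"az":0,"claw":0.04},{"x":0,"y":-0.04,"z":-0.03,"ax":0,"ay":0,"az":0,"claw":0.04},{"x":0,"y":-0.04,"z":-0.02,"ax":0,"ay":0,"az":0,"claw":0.04},{"x":0,"y":-0.04,"z":0,"ax":0,"ay":0,"az":0,"claw":0.04},{"x":0,"y":0,"z":0,"ax":0,"ay":0,"az":0,"claw":0.04}])

```text
time_s: 34.05
ee_pos: [0.5265, -0.0023, 0.2889]
eef_rot: [3.135, 0.001, 1.623]
force: [1.1, 0.4, 0.0]
grip_width: 0.04
```

```bash
python3 panel.py w18; python3 -c "
from h import *
look('scene','s4');look('top','t4')"
```

```text
plane [ 0.     -0.0072  0.09  ] tilt 0.0072
wing [443. 182.] 389 [array([ 104.6, -101.8]), array([12.1, 43.2]), np.float64(0.1)] z 0.1183
wing [266. 188.] 353 [array([-104.4, -102. ]), array([11.8, 43.5]), np.float64(0.2)] z 0.1184
[ 0.5296 -0.0023  0.2904] [-0.037  -0.0992  0.2904] [1.794e+02 1.000e-01 9.300e+01]
```

View pics/w18.png

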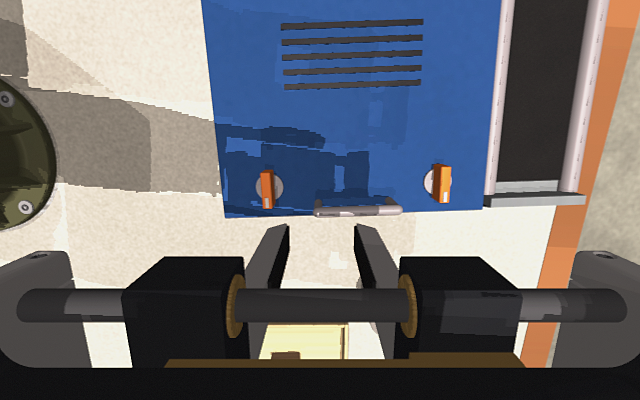

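View pics/s4.png

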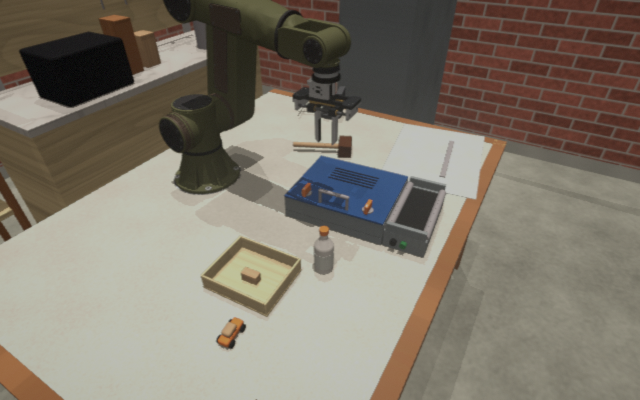

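Request:
step_arm(steps=[{"x":0,"y":0,"z":0,"ax":0,"ay":0,"az":0,"claw":0.04},{"x":0,"y":0,"z":0,"ax":0,"ay":0,"az":0,"claw":0.04},{"x":0,"y":0,"z":0,"ax":0,"ay":0,"az":0,"claw":0.04}])

```text
time_s: 34.45
ee_pos: [0.535, -0.0023, 0.2884]
eef_rot: [3.133, 0.001, 1.622]
force: [-0.3, 0.3, -0.8]
grip_width: 0.0402
```

```bash
python3 panel.py w19; python3 - <<'E'
from h import *
from arc import *
# bed top reference and walls: top camera compare panel heights initial orientation
img,d,C=look('wrist','w20'); W=xyz(d,C); L=(W[...,:2]-S0)@RS; Z=W[...,2]
for nm,m in {'bench':(Z<.02)&(Z>-.02)&(L[...,0]<-.2)&(abs(L[...,1])<.15),'bed wall':(L[...,0]>.172)&(L[...,0]<.3)&(abs(L[...,1])<.15)&(Z>.085)}.items():
    if m.sum()>50:
        A=np.c_[L[m],np.ones(m.sum())]; k=np.linalg.lstsq(A,Z[m],rcond=None)[0]; print(nm,m.sum(),k.round(4))
E
```

```text
plane [-0.     -0.0072  0.09  ] tilt 0.0072
wing [436. 182.] 379 [array([ 104.2, -102.2]), array([11.8, 43.6]), np.float64(0.9)] z 0.1182
wing [259. 188.] 358 [array([-104.8, -102.3]), array([12.4, 43.6]), np.float64(0.4)] z 0.1184
[ 0.5349 -0.0023  0.2882] [-0.0317 -0.0997  0.2882] [1.795e+02 1.000e-01 9.290e+01]
bench 41856 [-0.0207 -0.009  -0.0055]
bed wall 1034 [ 0.0044 -0.1949  0.066 ]
```

```bash
python3 - <<'E'
from arc import *
def fit(img,d,C,t):
    W=xyz(d,C); L=(W[...,:2]-S0)@RS; Z=W[...,2];H=hsv(img)
    P=(H[...,0]>100)&(H[...,0]<128)&(H[...,1]>120)&(abs(L[...,1])<.14)&(abs(L[...,0])<.165)&(abs(Z-.089)<.008)
    B=(abs(Z)<.01)&(abs(L[...,0])<.4)&(abs(L[...,1])<.45)
    for n,m in (('panel',P),('bench',B)):
        A=np.c_[L[m],np.ones(m.sum())]; k=np.linalg.lstsq(A,Z[m],rcond=None)[0]; print(t,n,m.sum(),k.round(4))
C=campose('wrist',dict(ee_pos=np.array([0.44106841,0.00946599,0.30742776]),eef_rot=np.array([3.13932288,-0.00470728,1.72686835])))
fit(cv2.imread('pics/w1.png')[:,:,::-1].copy(),np.load('w1d.npy'),C,'w1')
img,d,C=look('wrist'); fit(img,d,C,'now')
img,d,C=look('top'); fit(img,d,C,'top')
E
```

```text
w1 panel 53046 [-0.0001  0.0004  0.0889]
w1 bench 54407 [-0.0002 -0.0038  0.0003]
now panel 52269 [-0.0001 -0.0072  0.09  ]
now bench 64304 [-0.     -0.0022  0.0004]
top panel 3684 [ 0.0008 -0.0076  0.0915]
top bench 37063 [ 0.001  -0.0002  0.0024]
```

```bash
python3 to.py 0 -.125 .17 90 0 0
```

```text
target [ 0.5687 -0.0248  0.17  ] now [ 0.5345 -0.0023  0.2885] now sander [-0.0322 -0.0996  0.2885] rpy [1.795e+02 1.000e-01 9.290e+01] F [ 0.3 -0.8 -0.6] w 0.0396
[{"x": -0.006, "y": 0.008, "z": 0.03, "ax": 0.1, "ay": 0.0, "az": -0.5}, {"x": -0.006, "y": 0.008, "z": 0.03, "ax": 0.1, "ay": 0.0, "az": -0.5}, {"x": -0.006, "y": 0.008, "z": 0.03, "ax": 0.1, "ay": 0.0, "az": -0.5}, {"x": -0.006, "y": 0.008, "z": 0.03, "ax": 0.1, "ay": 0.0, "az": -0.5}]
```

Request:
step_arm(steps=[{"x":-0.006,"y":0.008,"z":0.028,"ax":0,"ay":0,"az":-0.5,"claw":0.0},{"x":-0.006,"y":0.008,"z":0.03,"ax":0,"ay":0,"az":-0.5,"claw":0.0},{"x":-0.006,"y":0.008,"z":0.03,"ax":0,"ay":0,"az":-0.5,"claw":0.0},{"x":-0.004,"y":0.006,"z":0.026,"ax":0,"ay":0,"az":-0.5,"claw":0.0},{"x":0,"y":0,"z":0,"ax":0,"ay":0,"az":0,"claw":0.0}])

```text
time_s: 35.07
ee_pos: [0.5695, -0.023, 0.1723]
eef_rot: [3.128, 0.002, 1.659]
force: [-1.1, 0.3, -1.7]
grip_width: 0.0102
```

```bash
python3 to.py 0 -.125 .142 90 0 0
```

```text
target [ 0.5687 -0.0248  0.142 ] now [ 0.5695 -0.023   0.1723] now sander [ 0.001  -0.1232  0.1723] rpy [1.792e+02 1.000e-01 9.510e+01] F [-1.1  0.3 -1.7] w 0.0102
[{"x": -0.002, "y": -0.001, "z": 0.03, "ax": 0.8, "ay": 0.1, "az": 0.1}]
```

Request:
step_arm(steps=[{"x":-0.002,"y":-0.001,"z":0.015,"ax":0.4,"ay":0,"az":0,"claw":0.0},{"x":0,"y":0,"z":0.01,"ax":0,"ay":0,"az":0,"claw":0.0},{"x":0,"y":0,"z":0.004,"ax":0,"ay":0,"az":0,"claw":0.0}])

```text
time_s: 35.32
ee_pos: [0.5696, -0.025, 0.1444]
eef_rot: [3.134, 0.002, 1.658]
force: [-0.8, -0.7, 0.5]
grip_width: 0.0006
```

Request:
step_arm(steps=[{"x":0,"y":0,"z":0.003,"ax":0,"ay":0,"az":0,"claw":0.0},{"x":0,"y":0,"z":0.002,"ax":0,"ay":0,"az":0,"claw":0.0}])

```text
time_s: 35.48
ee_pos: [0.57, -0.0247, 0.1408]
eef_rot: [3.132, 0.003, 1.658]
force: [-0.5, -0.2, 1.6]
grip_width: 0.0004
```

Request:
step_arm(steps=[{"x":0,"y":0,"z":0.002,"ax":0,"ay":0,"az":0,"claw":0.0}])

```text
time_s: 35.57
ee_pos: [0.5703, -0.0246, 0.1397]
eef_rot: [3.131, 0.003, 1.658]
force: [0.3, -0.2, 1.4]
grip_width: 0.0005
```

Request:
step_arm(steps=[{"x":0,"y":0,"z":0.002,"ax":0,"ay":0,"az":0,"claw":0.0}])

```text
time_s: 35.65
ee_pos: [0.5706, -0.0246, 0.1391]
eef_rot: [3.13, 0.003, 1.658]
force: [-8.8, -0.9, 16.9]
grip_width: 0.0005
```

Request:
step_arm(steps=[{"x":0,"y":0,"z":0,"ax":0,"ay":0,"az":0,"claw":0.0},{"x":0,"y":0,"z":-0.02,"ax":0,"ay":0,"az":0,"claw":0.0},{"x":0,"y":0,"z":-0.04,"ax":0,"ay":0,"az":0,"claw":0.0},{"x":0,"y":0,"z":-0.04,"ax":0,"ay":0,"az":0,"claw":0.0},{"x":0,"y":0,"z":-0.04,"ax":0,"ay":0,"az":0,"claw":0.0}])

```text
time_s: 36.07
ee_pos: [0.5661, -0.0235, 0.2785]
eef_rot: [3.141, 0.001, 1.658]
force: [0.7, -0.1, -0.4]
grip_width: 0.0002
```

Request:
step_arm(steps=[{"x":0,"y":-0.03,"z":-0.02,"ax":0,"ay":0,"az":0,"claw":0.04},{"x":0,"y":0,"z":0,"ax":0,"ay":0,"az":0,"claw":0.04},{"x":0,"y":0,"z":0,"ax":0,"ay":0,"az":0,"claw":0.04}])

```text
time_s: 36.32
ee_pos: [0.5373, -0.0261, 0.3107]
eef_rot: [3.124, 0.004, 1.659]
force: [0.2, 0.3, -0.5]
grip_width: 0.017
```

```bash
python3 panel.py w21; python3 - <<'E'
from arc import *
img,d,C=look('top','t5'); W=xyz(d,C); L=(W[...,:2]-S0)@RS; Z=W[...,2];H=hsv(img)
P=(H[...,0]>100)&(H[...,0]<128)&(H[...,1]>120)&(abs(L[...,1])<.14)&(abs(L[...,0])<.165)&(abs(Z-.089)<.008)
A=np.c_[L[P],np.ones(P.sum())]; print('top panel',np.linalg.lstsq(A,Z[P],rcond=None)[0].round(4))
look('scene','s5')
E
```

```text
plane [-0.      0.0006  0.0889] tilt -0.0006
wing [259. 163.] 324 [array([-104.6, -102.4]), array([43.3, 12.4]), np.float64(89.9)] z 0.1166
wing [428. 163.] 324 [array([ 104.2, -102.2]), array([11.2, 43.5]), np.float64(0.5)] z 0.1165
[ 0.5374 -0.0261  0.3108] [-0.0313 -0.1235  0.3108] [179.    0.3  95. ]
top panel [ 0.0005 -0.0011  0.0906]
```

View pics/t5.png

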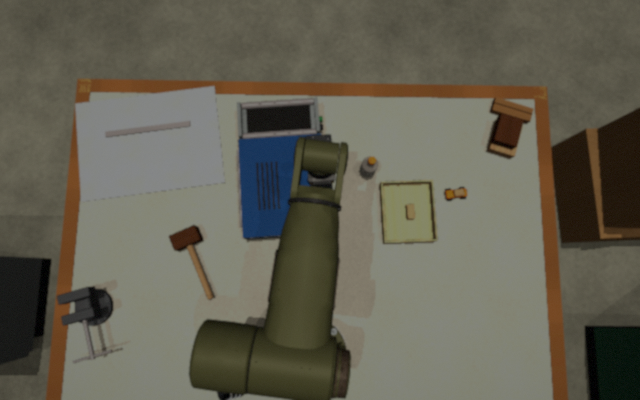

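View pics/s5.png

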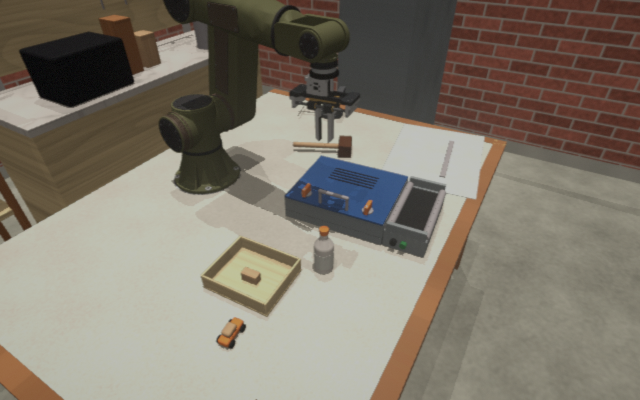

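```bash
python3 -c "
from station import ticket
print(ticket.hand_in())"
```

```text
the job is handed in; nothing more can be done
None
```

I did the whole job in the order asked and handed it in at about 36.5 s of the 210 s allowed. That covered both fasteners, the panel (opened to about 1.8 rad), the offcut, the ratchet, then shutting and locking again.

**Last checks:**
- **Panel:** shut and level, about 0.001 rad off flat, with its top at 88.9 mm. Turning the fasteners back had lifted the free edge by about 2 mm, so I pressed the handle down lightly (about 17 N). The next look showed it flat.
- **Fasteners:** both wings stand along the sander's y, within 0.01 rad of locked. Each was turned until it met its stop.
- **Offcuts:** only the pale one (offcut1) was there. It lies in the tray, and views of the bay from several places showed no others.
- **Ratchet:** two lever strokes brought the red tooth to the pointer. My measurements do not fully agree: tooth at 1.28 to 1.30 rad, pointer at 1.25 to 1.29 rad. The tooth may therefore stand up to about 0.03 rad past the pointer. I could not check it again with the panel shut.
- **Bystanders:** the mallet, toy car and glue bottle look unmoved in the scene and top pictures. I compared these by eye and did not measure them.

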